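# Load the sowing plate into the sprung jaws of the sowing stand

## Task

Take the white sowing plate by its grip rib and load it into the sowing stand over the plug tray: push one end of the plate into one sprung jaw until that jaw gives way far enough, lower the other end past the opposite jaw, then ease off so that the springs centre it, and let go of it sitting level in the grooves of both jaws, in the middle across them. Be gentle with the jaws: do not ram a jaw against its stop or press the plate down hard on top of one. Leave the potted seedling, the stack of pots and the seed jar where they are.

Things in the scene. Friction and masses are not known exactly. Their poses are not given: they have to be found in the camera images.
- plate (a point): Centre of the slab of the loose white plastic sowing plate (about 0.14 kg), half-way through its thickness. The slab is 180 mm long (this point's y), 90 mm wide (its x) and 5 mm thick (its z, up), with 18 small sowing holes. It starts flat on the table and may go into the stand either way round.
- plate_rib (a point): Centre of the plate's upright grip rib, 17.5 mm above plate, same axes. The rib is of the same white plastic, in the middle of the slab's upper face: 14 mm thick along y (grasp it across this), 70 mm long along x, 30 mm high above the upper face.
- base: The fixed sowing stand: two aluminium rails 430 mm long, origin on the table under the middle of the rails, y along the rails, z up. On them stand two aluminium arms, at +y and -y, 70 mm wide (x), tops 83 mm above the table, each with a black sprung jaw on its inner side; between them a black plug tray, its top 54 mm above the table.
- jaw_left (a point): Nominal middle of the bottom of the +y jaw's groove at rest, 72 mm above the table, same axes as the stand. The arms were locked on the rails by hand, so both jaws together really lie up to 25 mm off their nominal places, either way along y. This is not reported: find the jaw by touch or by looking. The arm's inner face is 32 mm outside the groove bottom.
- jaw_right (a point): Nominal middle of the bottom of the -y jaw's groove at rest, 72 mm above the table; this arm mirrors the other and is off along y by the same amount, within 1.5 mm. At rest the real groove bottoms are 173 mm apart (within 1.5 mm), so the loaded plate pushes each jaw out by about 3.5 mm.
- groove (a point): Point midway between jaw_left and jaw_right. Each black jaw is 70 mm wide (x), 20 mm high (62 to 82 mm above the table). Its level groove faces inwards and is 8 mm deep: the inner 4 mm are 7 mm high, then it flares to 13 mm at the mouth. To let the second end pass the lip of its jaw, the first jaw must be out by 15 mm (within 1.5 mm) when the plate is level.
- spring_left (a point): Nominal middle of the two coil springs of the left jaw, 21 mm outside jaw_left; the right jaw has the same, mirrored. Each jaw slides only straight outwards (along y), 20 mm to its stop. Its springs together push it inwards with 2 N at rest and 0.4 N more for each mm it is pushed out (10 N at the stop). More than 20 N between the plate and a jaw is too rough.
- seedling_pot: Bystander: a black plastic pot 70 mm across and 62 mm high with a green seedling, about 125 mm high in all, origin under its centre. Not to be disturbed.
- pot_stack: Bystander: a stack of empty black pots, 70 mm across and 83 mm high, origin under its centre. Not to be disturbed.
- seed_jar: Bystander: a small closed seed jar 60 mm across and 60 mm high, origin under its centre. Not to be disturbed.

How it is judged:
On the way:
1. an end of the plate has pushed one jaw well out (more than 10 mm) against its spring (((value of joint jaw_left above 0.01 m and contact force between plate and jaw_left above 1 N) or (value of joint jaw_right above 0.01 m and contact force between plate and jaw_right above 1 N))), for 0.1 s.
At the end, for the whole second after the job is handed in: The plate is let go and at rest in the grooves of both jaws: its slab centre 72 mm (within 2.5 mm) above the table, level within 2 degrees, in line with the rails within 3.4 degrees and within 12 mm of the middle across them, and centred by the springs: both jaws pushed out by 1.5 to 6.5 mm (z of plate in the frame of base between 0.0695 and 0.0745 m and x of plate in the frame of base between -0.012 and 0.012 m and angle between plate's own z axis and vertical below 0.035 rad and angle between the y axis of plate and the y axis of base, either way round below 0.06 rad and value of joint jaw_left between 0.0015 and 0.0065 m and value of joint jaw_right between 0.0015 and 0.0065 m and contact force between plate and the fingers below 0.1 N and linear speed of plate below 0.01 m/s); the robot touches nothing.
It fails at once if the plate is forced against a jaw with more than 20 N (contact force between plate and jaw_left above 20 N or contact force between plate and jaw_right above 20 N).
It fails at once if a bystander is moved by more than 20 mm (distance of any of seedling_pot, pot_stack, seed_jar from where it was at the start of the episode above 0.02 m).
It also fails if it takes over 64 s, if anything falls off the work surface, if the arm or the gripper's body presses on something with over 40 N, if the wrist force passes 120 N, or if a joint passes its speed limit or range.

## Robot

A 7-joint arm with a two-finger parallel gripper is mounted at the origin on the work surface. World frame = base frame: x ahead of the robot, y to its left, z up, the work surface at z = 0. Lengths are in m, angles in rad, forces in N, time in s.
With the tool pointing down it reaches from about 0.4 to 0.85 m from the base axis. Payload 4.5 kg.
Tool frame: the origin (TCP) lies midway between the tips of the shut fingers; the grasp point (between the pads) lies 19 mm behind it (r.hold_point_z is the distance from the TCP to the grasp point, in m); z points along the fingers, y is the direction in which the jaws open and shut (so a half turn about z gives the same grasp; the last joint's range is limited). The gripper opens to 88 mm and grips with 3 to 60 N. Pads are 18 mm wide; open, the fingers measure 123 mm over their backs; the gripper's body (75 mm by 187 mm) begins 45 mm behind the grasp point.
Start: joints at [1.332, 0.689, -0.195, 1.565, 0.157, 0.902, -0.215], TCP at [0.168, -0.602, 0.239] pointing down, gripper open.
Joint ranges: [-3.01, 3.01], [-0.46, 2.08], [-1.47, 1.51], [0.13, 2.56], [-1, 4.14], [0.04, 2.09], [-2.66, 2.66]. Speed limits (rad/s): [2.57, 2.57, 3.14, 3.14, 3.14, 3.14, 3.14].

## Interface

Orientations are given as a unit quaternion [x, y, z, w].
In Python, from plant import r gives the robot as it stands. The module is installed in compiled form; this text tells all that it offers.
- The arm moves only by the tool move_arm, never from a script. Its arguments are lists of equal length, an entry for each row: "turn": the turn, a rotation vector about the tool's x, y, z in units of 2 pi rad (1.0 is 2 pi rad), a list of three; "dp": the shift along the tool's x, y, z in units of 2.5 cm (1.0 is 2.5 cm), a list of three; "jaw": the closure, from -1 (fully open) to 1 (shut), so that 0 is half open. In form: {"turn": [[wx, wy, wz], ...], "dp": [[x, y, z], ...], "jaw": [jaw, ...]}. A call has 1 to 10 rows; each row shifts and turns the commanded pose from where the row before left it, along the tool's axes as they then stand; what a row does not reach is not made up. A row lasts 1/12 s, in which the tool goes at most 41.7 mm and 7.16 degrees, less where a joint would pass 70% of its speed; a pose out of reach is approached as far as the arm can. A call with a number of a shift or a turn outside -1 to 1 is refused whole. A call with a gripper value outside its range is refused whole. The fingers move at their own pace and stop on an object; "newtons" is the grip in N (left out, the last holds). Time passes only in rows, so rows that do not move let the fingers close. It gives the time, the measured TCP pose, the force and the opening at its end, in the units of the state.
- r.get_state(): the state, without advancing time (a new reading comes with each control period).
- r.snapshot(name): name is "side" or "top"; returns a dict with "frame" (384x512x3 uint8, blue, green, red), "mtx" (3x3 intrinsics, pixels), "origin" and "orientation" of the camera in the world. Camera axes: x right, y up, looking along -z (the intrinsics and any distortion apply to the point x, -y, -z); pixel columns grow to the right and rows downward; lengths in m; the calibration is good to about 2 mm. A picture is of the moment at which its call begins. There is no depth.
- r.finish_job(): hands the job in, once; it reports no verdict.
The state is a dict: "clock": time; "q": joint angles; "qd": joint speeds; "joint_torque": joint torques, N m; "tool_pos": TCP position; "eef_rot": TCP orientation; "contact_force": force on the tool from outside, world axes, zero at the start; "moment": the same for the moment, N m; "opening": opening from 0.0 (shut) to 1.0 (fully open).
Only numpy, scipy, OpenCV 4.12 (cv2) and the standard library are available. Lean on these libraries where they do the work, as an engineer would, in place of code of your own. Each camera call takes 0.05 s, during which the arm holds its last target.

## Working session

There is one attempt and no reset: what is moved stays moved. The work goes in short steps, Python scripts to look and compute and a tool call to move; the robot and the scene stay as the last step left them, time stands still between calls to the robot, and variables do not carry over. Pictures are saved under pics/ and viewed, and the job is handed in when it is done.

Besides the shell and the picture viewer there is one more tool, called after "Emit:" as name(argument=value, ...) on one line, values as JSON. move_arm: Moves the arm, as the interface text tells. Shifts and turns lie within -1 to 1; 1 stands for 2.5 cm of shift or 2 pi rad of turn. Its arguments: {"type":"object","properties":{"turn":{"type":"array","items":{"type":"array","items":{"type":"number","minimum":-1,"maximum":1}}},"dp":{"type":"array","items":{"type":"array","items":{"type":"number","minimum":-1,"maximum":1}}},"jaw":{"type":"array","items":{"type":"number"}},"newtons":{"type":"number"}},"required":["turn","dp","jaw"]}

```bash
mkdir -p pics; cat > h.py <<'E'
import numpy as np, cv2
from scipy.spatial.transform import Rotation as R
from plant import r
def snap(n,f):
    s=r.snapshot(n); cv2.imwrite('pics/'+f,s['frame']); np.savez('pics/'+f[:-4]+'.npz',**{k:np.array(s[k]) for k in s}); return s
def load(f): return dict(np.load('pics/'+f+'.npz'))
def ray(s,u,v):
    K=np.array(s['mtx']); d=np.linalg.inv(K)@[u,v,1]; d=np.array([d[0],-d[1],-d[2]])
    return np.array(s['origin']),R.from_quat(s['orientation']).apply(d)
def onz(s,u,v,z):
    o,d=ray(s,u,v); return o+d*(z-o[2])/d[2]
def proj(s,p):
    c=R.from_quat(s['orientation']).inv().apply(np.array(p)-s['origin']); q=np.array(s['mtx'])@[c[0],-c[1],-c[2]]; return q[:2]/q[2]
E
python3 - <<'E'
from h import *
for n in('side','top'):
    s=snap(n,n+'0.png'); print([ (k,np.round(s[k],4).tolist()) for k in s if k!='frame'])
st=r.get_state(); print({k:np.round(v,4).tolist() for k,v in st.items()}, r.hold_point_z)
E
```

```text
[('mtx', [[482.5559, 0.0, 250.8789], [0.0, 482.5559, 195.9465], [0.0, 0.0, 1.0]]), ('origin', [-0.0628, 0.8133, 0.853]), ('orientation', [-0.1622, 0.4184, 0.8379, -0.3108])]
[('mtx', [[495.9476, 0.0, 264.4457], [0.0, 495.9476, 193.2087], [0.0, 0.0, 1.0]]), ('origin', [0.3746, 0.0142, 1.3488]), ('orientation', [-0.0721, 0.0714, 0.7185, -0.6881])]
{'clock': 0.1, 'q': [1.3318, 0.6899, -0.1945, 1.5662, 0.1573, 0.9025, -0.2151], 'qd': [0.0012, -0.0036, 0.0005, -0.002, -0.0001, 0.001, -0.0001], 'joint_torque': [-0.0038, -52.8501, -1.2718, -15.3836, -0.0526, 0.002, 0.0001], 'tool_pos': [0.1682, -0.6014, 0.238], 'eef_rot': [0.9907, 0.136, -0.0002, -0.0008], 'contact_force': [0.6069, -0.1557, 1.2429], 'moment': [-0.0098, -0.02, 0.0302], 'opening': 0.998} 0.0187
```

View pics/side0.png

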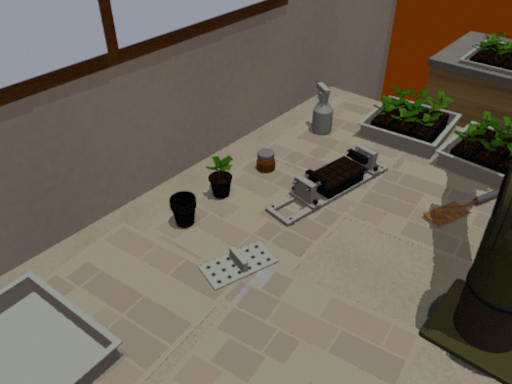

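View pics/top0.png

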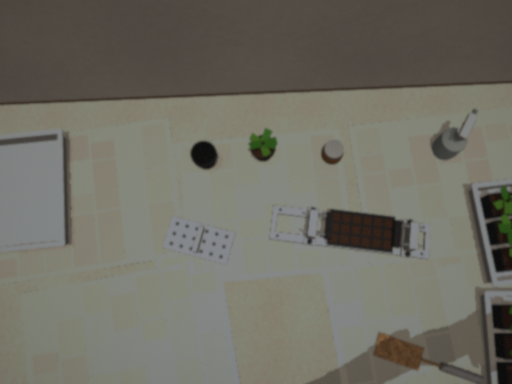

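```bash
python3 - <<'E'
from h import *
s=load('top0');f=s['frame']
a=cv2.resize(f[200:280,155:255],None,fx=8,fy=8,interpolation=cv2.INTER_CUBIC)
b=cv2.resize(f[195:270,262:442],None,fx=4.4,fy=4.4,interpolation=cv2.INTER_CUBIC)
cv2.imwrite('pics/a.png',cv2.resize(a,(750,600)));cv2.imwrite('pics/b.png',cv2.convertScaleAbs(b,alpha=1.5))
s=load('side0');f=s['frame']
cv2.imwrite('pics/c.png',cv2.convertScaleAbs(cv2.resize(f[140:220,262:395],None,fx=6,fy=6,interpolation=cv2.INTER_CUBIC),alpha=1.3))
for n,(u,v) in dict(tl=(172,217),tr=(236,233),br=(228,264),bl=(164,248)).items(): print(n,onz(load('top0'),u,v,.005))
E
```

```text
tl [0.59594678 0.2656858  0.005     ]
tr [0.54429815 0.09166253 0.005     ]
br [0.46155302 0.11575759 0.005     ]
bl [0.51196003 0.28777619 0.005     ]
```

View pics/a.png

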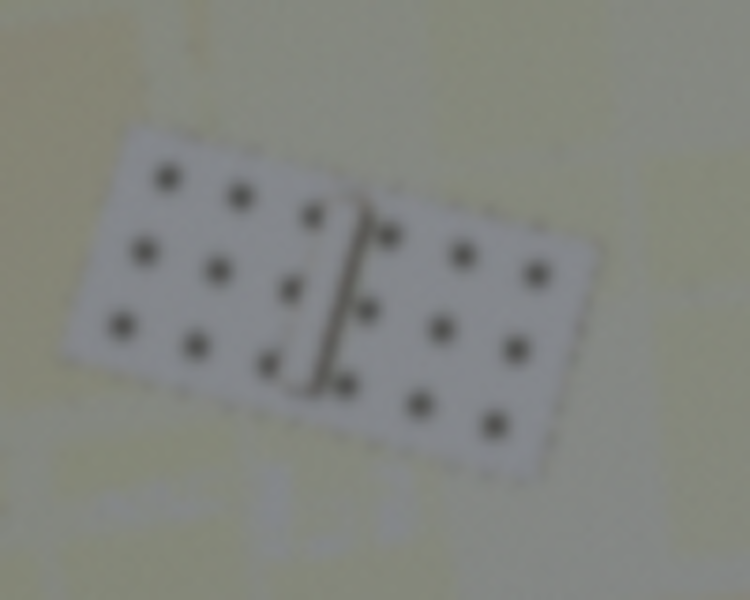

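View pics/b.png

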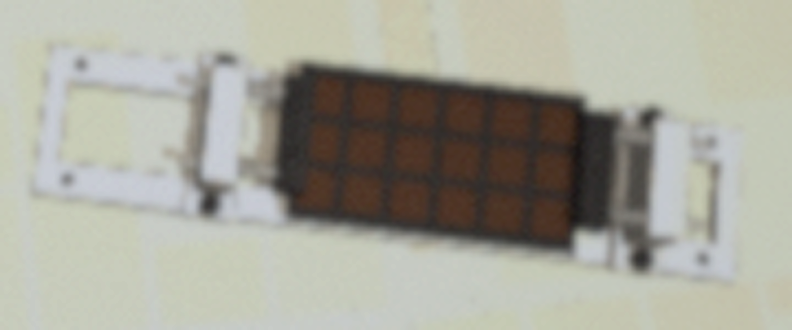

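View pics/c.png

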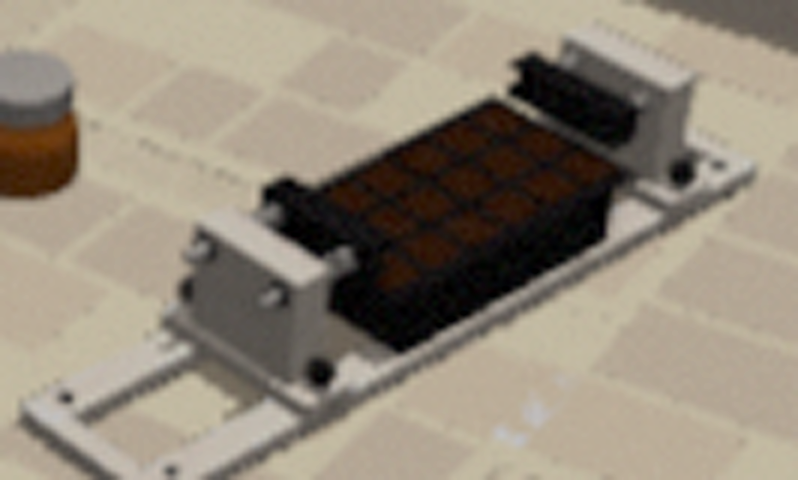

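```bash
python3 - <<'E'
from h import *
s=load('top0');f=s['frame']
# holes
g=cv2.cvtColor(f,cv2.COLOR_BGR2GRAY)
H=[(167,178),(240,196),(313,215),(388,236),(462,255),(537,274),(145,251),(218,270),(291,290),(367,310),(441,329),(516,350),(122,325),(195,345),(268,364),(344,385),(420,405),(495,425)]
P=np.array([onz(s,155+x/7.5,200+y/7.5,.005)[:2] for x,y in H])
c=P.mean(0);u,sv,vt=np.linalg.svd(P-c);d=vt[0]*np.sign(vt[0][1]);print('plate',c,'dir',d,'yaw of y axis',np.degrees(np.arctan2(-d[0],d[1])))
B=lambda x,y,z:onz(s,262+x/4.4,195+y/4.4,z)[:2]
for z in(.0,.01):
  C=np.array([B(52,45,z),B(35,192,z),B(740,128,z),B(730,278,z)])
  print(z,C.round(4).tolist(),'centre',C.mean(0)); 
  d=(C[0]+C[1]-C[2]-C[3]);L=np.linalg.norm(d)/2;d/=2*L;print('len',L,'yaw',np.degrees(np.arctan2(-d[0],d[1])))
c=C.mean(0);n=np.array([d[1],-d[0]])
for nm,pts,z in [('Larm in',[(240,68),(235,185)],.083),('Larm out',[(207,65),(205,183)],.083),('Rin',[(657,120),(650,235)],.083),('Rout',[(690,122),(684,238)],.083),('trayL',[(305,65),(290,212)],.054),('trayR',[(583,98),(573,245)],.054)]:
  for p in pts:
    w=B(*p,z)-c;print(nm,'y',w@d,'x',w@n)
# profile along rail at x=0, z=.083 
for xo in(-.02,0,.02):
  ys=np.arange(.20,-.2001,-.002)
  uv=np.array([proj(s,[*(c+d*y+n*xo),.083]) for y in ys],np.float32)
  v=cv2.remap(g,uv[None,:,0],uv[None,:,1],cv2.INTER_LINEAR)[0]
  print(xo);print('L',[(round(float(y)*1e3),int(a)) for y,a in zip(ys,v) if y>.07]);print('R',[(round(float(y)*1e3),int(a)) for y,a in zip(ys,v) if y<-.06])
E
```

```text
plate [0.52961265 0.19296569] dir [0.29566577 0.95529145] yaw of y axis -17.19746431659944
0.0 [[0.6174, -0.0149], [0.5255, -0.0], [0.5464, -0.4399], [0.4543, -0.4236]] centre [ 0.53590076 -0.21959951]
len 0.4302158168253283 yaw -9.51804871865003
0.01 [[0.6156, -0.0146], [0.5244, 0.0001], [0.5451, -0.4365], [0.4537, -0.4203]] centre [ 0.53470464 -0.21786609]
len 0.42702621501791754 yaw -9.518048718650043
Larm in y 0.10189490736369419 x 0.03285936787571387
Larm in y 0.0977349347047082 x -0.03610053271865952
Larm out y 0.12132268754885125 x 0.03226748270386776
Larm out y 0.11515863178838034 x -0.03707714598333013
Rin y -0.1429243844989624 x 0.031988217290303676
Rin y -0.14320478126395275 x -0.03555011729502721
Rout y -0.162099958355591 x 0.03316563595357559
Rout y -0.16278559125415887 x -0.0348731600666743
trayL y 0.061013023277994106 x 0.044704695362671035
trayL y 0.0613323043090088 x -0.04441037017954304
trayR y -0.10606369953267417 x 0.04509137309320997
trayR y -0.10641880534178859 x -0.04333572904950943
-0.02
L [(200, 127), (198, 130), (196, 133), (194, 134), (192, 133), (190, 133)
[... 4094 characters left out ...]
5), (-90, 34), (-92, 32), (-94, 27), (-96, 22), (-98, 21), (-100, 23), (-102, 27), (-104, 28), (-106, 28), (-108, 30), (-110, 30), (-112, 30), (-114, 33), (-116, 43), (-118, 57), (-120, 69), (-122, 75), (-124, 78), (-126, 79), (-128, 79), (-130, 78), (-132, 77), (-134, 77), (-136, 77), (-138, 78), (-140, 90), (-142, 110), (-144, 124), (-146, 132), (-148, 134), (-150, 134), (-152, 133), (-154, 133), (-156, 133), (-158, 131), (-160, 127), (-162, 121), (-164, 114), (-166, 111), (-168, 112), (-170, 111), (-172, 111), (-174, 113), (-176, 119), (-178, 126), (-180, 131), (-182, 133), (-184, 133), (-186, 132), (-188, 132), (-190, 132), (-192, 131), (-194, 131), (-196, 131), (-198, 131), (-200, 131)]
```

```bash
python3 - <<'E'
from h import *
s=load('side0')
c=np.array([.5347,-.2179]);d=np.array([.1654,.9862]);n=np.array([d[1],-d[0]])
f=cv2.convertScaleAbs(cv2.resize(s['frame'][140:220,262:395],None,fx=6,fy=6,interpolation=cv2.INTER_CUBIC),alpha=1.3)
for y in(-.021+.1185,-.021+.138,-.021-.1185,-.021-.138):
  for x in(-.036,.034):
    u=proj(s,[*(c+d*y+n*x),.083]);p=((u-[262,140])*6+2.5).round().astype(int);cv2.circle(f,tuple(map(int,p)),3,(0,0,255),-1)
for y in(-.021+.0785,-.021-.0785):
  for x in(-.036,.034):
    u=proj(s,[*(c+d*y+n*x),.082]);p=((u-[262,140])*6+2.5).round().astype(int);cv2.circle(f,tuple(map(int,p)),3,(0,255,0),-1)
cv2.imwrite('pics/c2.png',f)
E
```

```text
(no output)
```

View pics/c2.png

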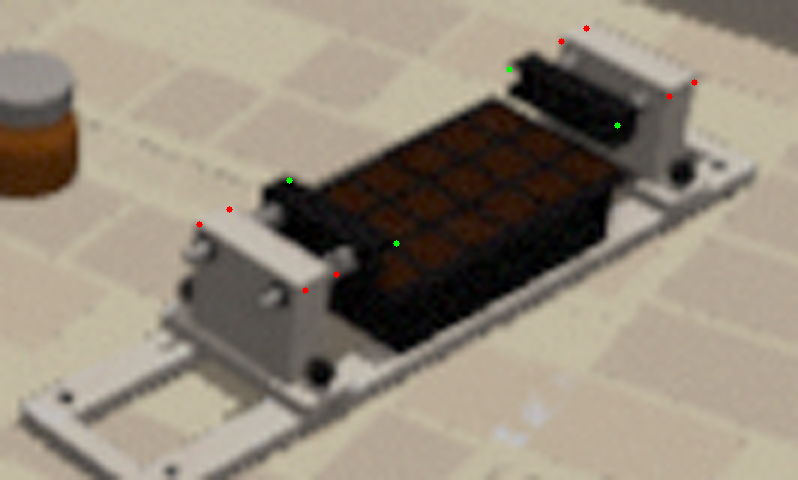

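Emit:
move_arm(turn=[[0, 0, 0], [0, 0, 0], [0, 0, 0], [0, 0, 0], [0, 0, 0], [0, 0, 0], [0, 0, 0], [0, 0, 0], [0, 0, 0], [0, 0, 0]], dp=[[0.92, -0.6, 0], [0.92, -0.6, 0], [0.92, -0.6, 0], [0.92, -0.6, 0], [0.92, -0.6, 0], [0.92, -0.6, 0], [0.92, -0.6, 0], [0.92, -0.6, 0], [0.92, -0.6, 0], [0.92, -0.6, 0]], jaw=[-1, -1, -1, -1, -1, -1, -1, -1, -1, -1])

```text
clock: 0.93
tool_pos: [0.35, -0.3942, 0.2385]
eef_rot: [0.991, 0.136, -0.0, -0.0]
contact_force: [-0.2, 0.1, -0.2]
opening: 0.998
```

Emit:
move_arm(turn=[[0, 0, 0], [0, 0, 0], [0, 0, 0], [0, 0, 0], [0, 0, 0], [0, 0, 0], [0, 0, 0], [0, 0, 0], [0, 0, 0], [0, 0, 0]], dp=[[0.92, -0.6, 0], [0.92, -0.6, 0], [0.92, -0.6, 0], [0.92, -0.6, 0], [0.92, -0.6, 0], [0.92, -0.6, 0], [0.92, -0.6, 0], [0.92, -0.6, 0], [0.92, -0.6, 0], [0.92, -0.6, 0]], jaw=[-1, -1, -1, -1, -1, -1, -1, -1, -1, -1])

```text
clock: 1.77
tool_pos: [0.531, -0.1878, 0.2384]
eef_rot: [0.991, 0.136, -0.0, -0.0]
contact_force: [0.1, -0.4, 0.8]
opening: 0.998
```

Emit:
move_arm(turn=[[0, 0, 0], [0, 0, 0], [0, 0, 0], [0, 0, 0], [0, 0, 0], [0, 0, 0], [0, 0, 0], [0, 0, 0], [0, 0, 0], [0, 0, 0]], dp=[[0.27, -0.98, 0], [0.27, -0.98, 0], [0.27, -0.98, 0], [0.27, -0.98, 0], [0.27, -0.98, 0], [0.27, -0.98, 0], [0.27, -0.98, 0], [0.27, -0.98, 0], [0.27, -0.98, 0], [0.27, -0.98, 0]], jaw=[-1, -1, -1, -1, -1, -1, -1, -1, -1, -1])

```text
clock: 2.6
tool_pos: [0.5291, 0.0662, 0.2384]
eef_rot: [0.991, 0.136, -0.0, 0.0]
contact_force: [0.2, 0.0, 0.1]
opening: 1.001
```

Emit:
move_arm(turn=[[0, 0, 0], [0, 0, 0], [0, 0, 0], [0, 0, 0], [0, 0, 0], [0, 0, 0]], dp=[[0.27, -0.98, 0], [0.27, -0.98, 0], [0.27, -0.98, 0], [0.27, -0.98, 0], [0.28, -0.98, 0], [0, 0, 0]], jaw=[-1, -1, -1, -1, -1, -1])

```text
clock: 3.1
tool_pos: [0.5282, 0.1995, 0.2384]
eef_rot: [0.99, 0.14, 0.0, -0.002]
contact_force: [-0.5, 1.2, -0.3]
opening: 1.002
```

```bash
python3 - <<'E'
from h import *
st=r.get_state(); print({k:np.round(v,4).tolist() for k,v in st.items()})
snap('side','side1.png')
E
```

```text
{'clock': 3.1, 'q': [-0.3816, 0.6054, -0.0969, 1.7562, 0.0717, 0.7816, -1.8017], 'qd': [0.0529, -0.0127, 0.0515, 0.039, 0.0248, 0.0052, 0.0487], 'joint_torque': [2.1229, -47.3817, 1.8268, -13.8025, 0.2556, 0.1212, -0.3604], 'tool_pos': [0.5282, 0.1995, 0.2384], 'eef_rot': [0.9901, 0.1402, 0.0002, -0.0025], 'contact_force': [-0.4758, 1.1706, -0.2613], 'moment': [0.0488, 0.0025, 0.0015], 'opening': 1.0017}
```

View pics/side1.png

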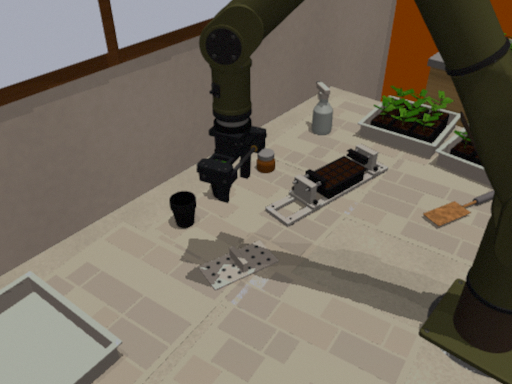

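Emit:
move_arm(turn=[[0, 0, 0.0182], [0, 0, 0.0182], [0, 0, 0.0182], [0, 0, 0.0182], [0, 0, 0.0182], [0, 0, 0], [0, 0, 0], [0, 0, 0]], dp=[[0, 0, 0.9], [0, 0, 0.9], [0, 0, 0.9], [0, 0, 0.9], [0, 0, 0.9], [0, 0, 0], [0, 0, 0], [0, 0, 0]], jaw=[-1, -1, -1, -1, -1, -1, -1, -1])

```text
clock: 3.82
tool_pos: [0.53, 0.1915, 0.1271]
eef_rot: [0.989, -0.148, 0.001, -0.0]
contact_force: [0.3, -0.1, 0.4]
opening: 0.998
```

```bash
cat > st.py <<'E'
from h import *
st=r.get_state(); M=R.from_quat(st['eef_rot']).as_matrix()
print('clk',round(st['clock'],2),'q7',round(st['q'][6],3),'pos',np.round(st['tool_pos'],4),'F',np.round(st['contact_force'],2),'M',np.round(st['moment'],3),'op',round(st['opening'],3))
print('x',M[:,0].round(4),'y',M[:,1].round(4),'z',M[:,2].round(4),'yang',np.degrees(np.arctan2(M[1,1],M[0,1])).round(2))
E
python3 - <<'E'
from st import *
t=snap('top','top2.png');cv2.imwrite('pics/t2.png',cv2.resize(t['frame'][180:300,120:280],None,fx=4,fy=4,interpolation=cv2.INTER_CUBIC))
t=snap('side','side2.png');cv2.imwrite('pics/s2.png',cv2.resize(t['frame'][190:310,160:320],None,fx=4,fy=4,interpolation=cv2.INTER_CUBIC))
E
```

```text
clk 3.82 q7 -2.212 pos [0.53   0.1915 0.1271] F [ 0.32 -0.12  0.43] M [-0.014  0.006  0.005] op 0.998
x [ 0.9562 -0.2928  0.0011] y [-2.928e-01 -9.562e-01 -3.000e-04] z [ 1.2e-03 -1.0e-04 -1.0e+00] yang -107.03
```

View pics/t2.png

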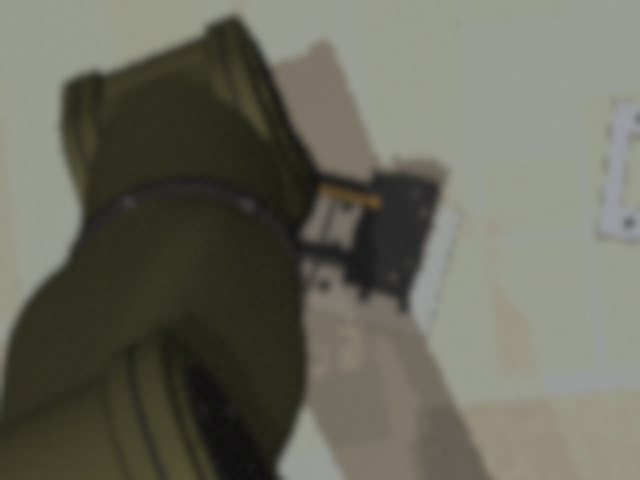

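View pics/s2.png

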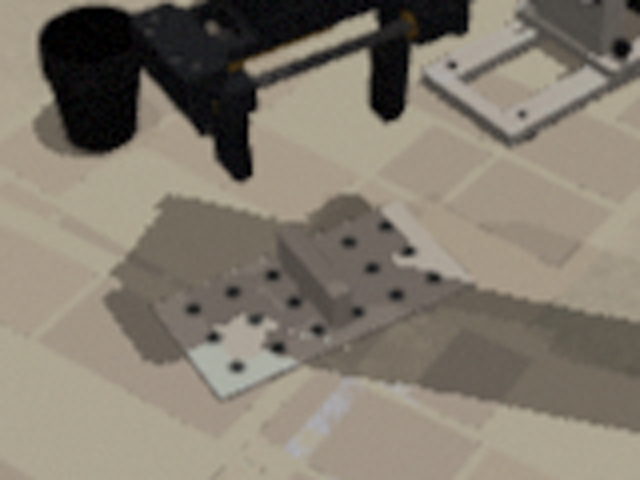

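Emit:
move_arm(turn=[[0, 0, 0], [0, 0, 0], [0, 0, 0], [0, 0, 0], [0, 0, 0], [0, 0, 0], [0, 0, 0]], dp=[[0, -0.06, 0.9], [0, 0, 0.9], [0, 0, 0.9], [0, 0, 0.9], [0, 0, 0.5], [0, 0, 0.5], [0, 0, 0]], jaw=[-1, -1, -1, -1, -1, -1, -1])

```text
clock: 4.5
tool_pos: [0.5292, 0.1934, 0.01]
eef_rot: [0.989, -0.149, -0.001, 0.0]
contact_force: [-0.3, 0.2, 0.2]
opening: 1.0
```

```bash
python3 - <<'E'
from st import *
t=snap('side','side3.png');cv2.imwrite('pics/s3.png',cv2.resize(t['frame'][190:310,160:320],None,fx=4,fy=4,interpolation=cv2.INTER_CUBIC))
E
```

```text
clk 4.5 q7 -2.207 pos [0.5292 0.1934 0.01  ] F [-0.33  0.18  0.25] M [ 0.049  0.057 -0.038] op 1.0
x [ 0.9558 -0.2942 -0.0015] y [-0.2942 -0.9558  0.001 ] z [-1.7e-03 -5.0e-04 -1.0e+00] yang -107.11
```

View pics/s3.png

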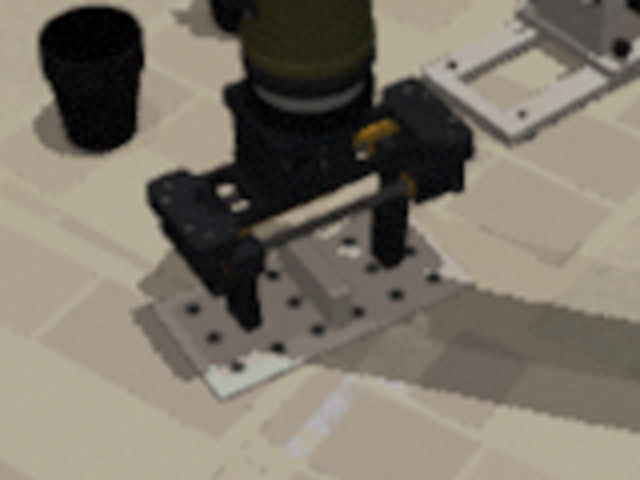

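Emit:
move_arm(turn=[[0, 0, 0], [0, 0, 0], [0, 0, 0], [0, 0, 0], [0, 0, 0], [0, 0, 0], [0, 0, 0], [0, 0, 0], [0, 0, 0], [0, 0, 0]], dp=[[0, 0, 0.04], [0, 0, 0], [0, 0, 0], [0, 0, 0], [0, 0, 0], [0, 0, 0], [0, 0, 0], [0, 0, 0], [0, 0, 0], [0, 0, 0]], jaw=[1, 1, 1, 1, 1, 1, 1, 1, 1, 1], newtons=50)

```text
clock: 5.38
tool_pos: [0.5298, 0.1936, 0.0102]
eef_rot: [0.989, -0.149, 0.0, 0.0]
contact_force: [-0.9, 0.6, -0.0]
opening: 0.266
```

```bash
python3 st.py
```

```text
clk 5.38 q7 -2.207 pos [0.5298 0.1936 0.0102] F [-0.94  0.59 -0.05] M [ 0.09   0.017 -0.045] op 0.266
x [ 0.9556 -0.2946  0.    ] y [-2.946e-01 -9.556e-01  1.000e-04] z [ 0.e+00 -1.e-04 -1.e+00] yang -107.13
```

Emit:
move_arm(turn=[[0, 0, 0], [0, 0, 0], [0, 0, 0], [0, 0, 0], [0, 0, 0], [0, 0, 0]], dp=[[0, 0, 0], [0, 0, 0], [0, 0, 0], [0, 0, 0], [0, 0, 0], [0, 0, 0]], jaw=[1, 1, 1, 1, 1, 1])

```text
clock: 5.88
tool_pos: [0.5298, 0.1937, 0.0102]
eef_rot: [0.989, -0.149, 0.0, -0.0]
contact_force: [0.7, 0.4, -1.2]
opening: 0.155
```

```bash
python3 st.py
```

```text
clk 5.88 q7 -2.207 pos [0.5298 0.1937 0.0102] F [ 0.74  0.37 -1.17] M [ 0.108  0.019 -0.051] op 0.155
x [ 0.9557 -0.2944  0.    ] y [-0.2944 -0.9557 -0.    ] z [ 1.e-04  0.e+00 -1.e+00] yang -107.12
```

Emit:
move_arm(turn=[[0, 0, 0], [0, 0, 0], [0, 0, 0], [0, 0, 0], [0, 0, 0], [0, 0, 0], [0, 0, 0], [0, 0, 0], [0, 0, 0]], dp=[[0, 0, -0.3], [0, 0, -0.7], [0, 0, -0.9], [0, 0, -0.9], [0, 0, -0.9], [0, 0, -0.9], [0, 0, -0.9], [0, 0, -0.9], [0, 0, 0]], jaw=[1, 1, 1, 1, 1, 1, 1, 1, 1])

```text
clock: 6.63
tool_pos: [0.532, 0.1942, 0.1745]
eef_rot: [0.989, -0.149, 0.003, -0.002]
contact_force: [0.2, -0.5, -2.1]
opening: 0.154
```

Emit:
move_arm(turn=[[0, 0, 0], [0, 0, 0], [0, 0, 0], [0, 0, 0], [0, 0, 0], [0, 0, 0], [0, 0, 0], [0, 0, 0], [0, 0, 0], [0, 0, 0]], dp=[[0.28, 0.87, 0], [0.28, 0.87, 0], [0.28, 0.87, 0], [0.28, 0.87, 0], [0.28, 0.87, 0], [0.28, 0.87, 0], [0.28, 0.87, 0], [0.28, 0.87, 0], [0.28, 0.87, 0], [0.28, 0.87, 0]], jaw=[1, 1, 1, 1, 1, 1, 1, 1, 1, 1])

```text
clock: 7.47
tool_pos: [0.5316, -0.0359, 0.1696]
eef_rot: [0.989, -0.149, -0.001, 0.0]
contact_force: [0.5, 0.4, -2.2]
opening: 0.154
```

Emit:
move_arm(turn=[[0, 0, 0], [0, 0, 0], [0, 0, 0], [0, 0, 0], [0, 0, 0], [0, 0, 0], [0, 0, 0], [0, 0, 0], [0, 0, -0.0106], [0, 0, -0.0106]], dp=[[0.28, 0.87, 0], [0.28, 0.87, 0], [0.28, 0.87, 0], [0.28, 0.87, 0], [0.28, 0.87, 0], [0.28, 0.87, 0], [0.28, 0.87, 0], [0.28, 0.87, 0], [0, 0, 0], [0, 0, 0]], jaw=[1, 1, 1, 1, 1, 1, 1, 1, 1, 1])

```text
clock: 8.3
tool_pos: [0.5335, -0.2199, 0.1694]
eef_rot: [0.997, -0.083, -0.001, 0.001]
contact_force: [0.2, 0.4, -1.7]
opening: 0.153
```

Emit:
move_arm(turn=[[0.007, 0, 0], [0.007, 0, 0], [0.007, 0, 0], [0.007, 0, 0], [0, 0, 0], [0, 0, 0]], dp=[[0, 0, 0], [0, 0, 0], [0, 0, 0], [0, 0, 0], [0, 0, 0], [0, 0, 0]], jaw=[1, 1, 1, 1, 1, 1])

```text
clock: 8.8
tool_pos: [0.5338, -0.2184, 0.1694]
eef_rot: [0.993, -0.083, 0.006, -0.087]
contact_force: [-0.3, 0.5, -2.2]
opening: 0.154
```

```bash
cat >> st.py <<'E'
G=np.array([.531,-.2386]);d=np.array([.1654,.9862]);n=np.array([d[1],-d[0]])
w=np.array(st['tool_pos'])[:2]-G; F=np.array(st['contact_force'])
print('stand TCP X %.1f Y %.1f Z %.1f mm'%(w@n*1e3,w@d*1e3,st['tool_pos'][2]*1e3),'tilt',np.degrees(np.arctan2(-M[2,1],1)).round(2),'Fy %.2f Fx %.2f Fz %.2f'%(F[:2]@d,F[:2]@n,F[2]))
t3=np.array([w@n,w@d,st['tool_pos'][2]]);T=np.stack([np.r_[M[:2,k]@n,M[:2,k]@d,M[2,k]] for k in range(3)],1)
for k,v in dict(cen=(0,0,.0077),Eright=(0,.09,.0077),Eleft=(0,-.09,.0077)).items(): print(k,((t3+T@v)*1e3).round(1))
E
python3 - <<'E'
from st import *
t=snap('side','side4.png');cv2.imwrite('pics/s4.png',cv2.resize(t['frame'][80:230,220:420],None,fx=4,fy=4,interpolation=cv2.INTER_CUBIC))
t=snap('top','top4.png');cv2.imwrite('pics/t4.png',cv2.resize(t['frame'][170:300,262:442],None,fx=4,fy=4,interpolation=cv2.INTER_CUBIC))
E
```

```text
clk 8.8 q7 -1.344 pos [ 0.5338 -0.2184  0.1694] F [-0.28  0.51 -2.22] M [-0.12   0.108  0.003] op 0.154
x [ 0.986  -0.1669 -0.0017] y [-0.1646 -0.9708 -0.1744] z [ 0.0275  0.1722 -0.9847] yang -99.62
stand TCP X -0.5 Y 20.4 Z 169.4 mm tilt 9.89 Fy 0.46 Fx -0.36 Fz -2.22
cen [ -0.6  21.7 161.8]
Eright [ -0.7 -66.9 146.1]
Eleft [ -0.4 110.3 177.5]
```

View pics/s4.png

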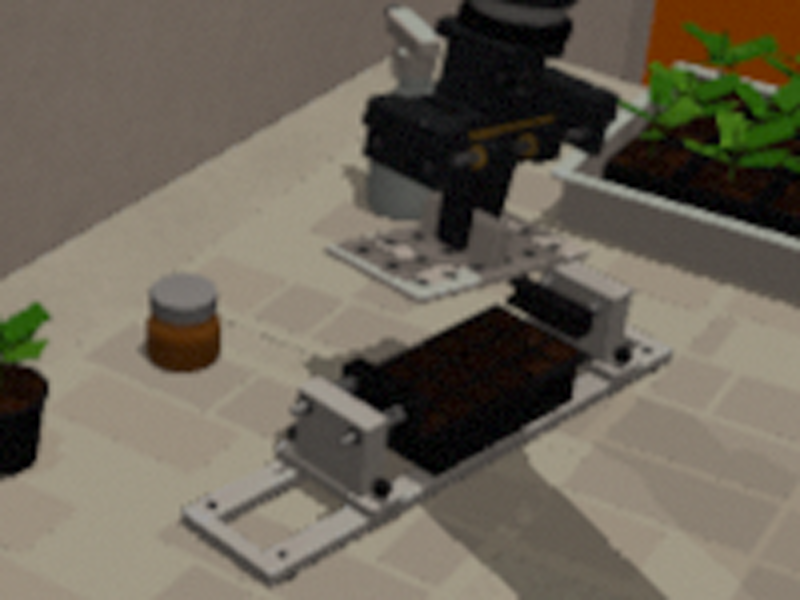

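View pics/t4.png

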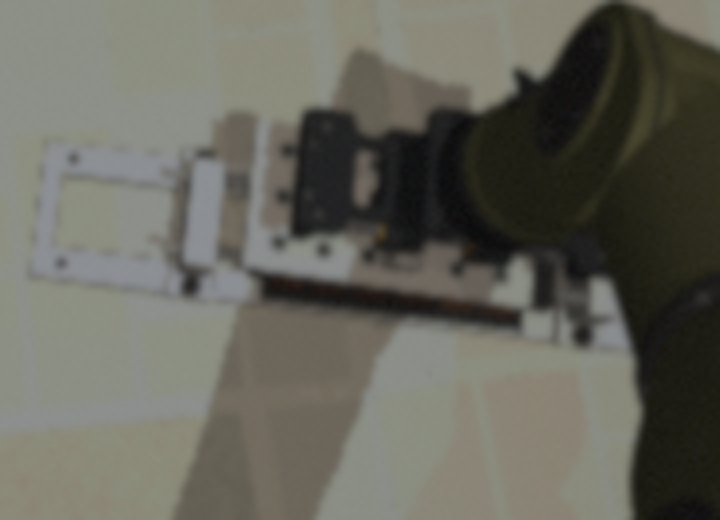

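Emit:
move_arm(turn=[[0, 0, 0], [0, 0, 0], [0, 0, 0], [0, 0, 0], [0, 0, 0]], dp=[[0, 0.1, 0.58], [0, 0.1, 0.58], [0, 0.1, 0.58], [0, 0.1, 0.58], [0, 0, 0]], jaw=[1, 1, 1, 1, 1])

```text
clock: 9.32
tool_pos: [0.5334, -0.2154, 0.1091]
eef_rot: [0.993, -0.081, 0.005, -0.088]
contact_force: [0.1, 0.0, -2.1]
opening: 0.158
```

```bash
python3 - <<'E'
from st import *
t=snap('side','side5.png');cv2.imwrite('pics/s5.png',cv2.resize(t['frame'][100:220,250:410],None,fx=5,fy=5,interpolation=cv2.INTER_CUBIC))
t=snap('top','top5.png');cv2.imwrite('pics/t5.png',cv2.resize(t['frame'][190:290,302:442],None,fx=5,fy=5,interpolation=cv2.INTER_CUBIC))
E
```

```text
clk 9.32 q7 -1.338 pos [ 0.5334 -0.2154  0.1091] F [ 0.14  0.04 -2.08] M [-0.172  0.05  -0.017] op 0.158
x [ 0.9867 -0.1626 -0.0048] y [-0.1609 -0.9712 -0.1757] z [ 0.0239  0.1742 -0.9844] yang -99.41
stand TCP X -1.5 Y 23.3 Z 109.1 mm tilt 9.97 Fy 0.06 Fx 0.13 Fz -2.08
cen [ -1.5  24.7 101.5]
Eright [ -1.3 -63.9  85.7]
Eleft [ -1.7 113.3 117.3]
```

View pics/s5.png

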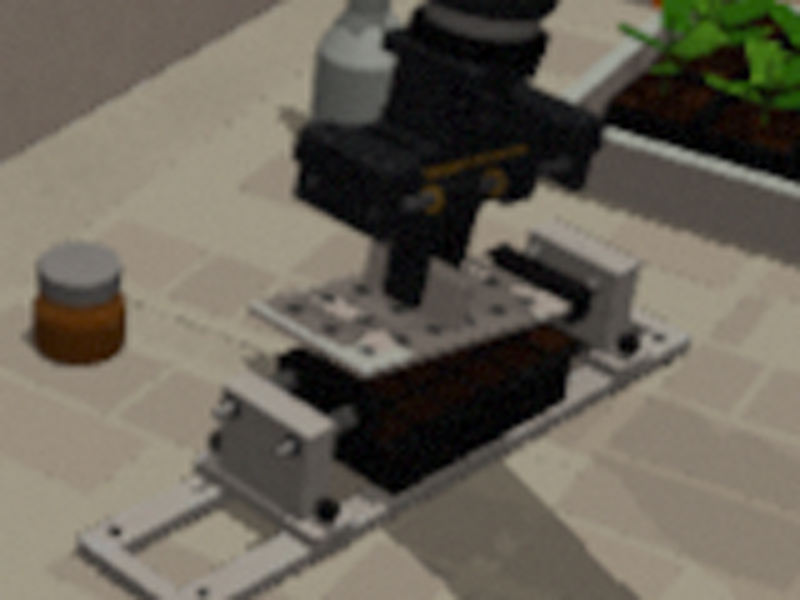

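View pics/t5.png

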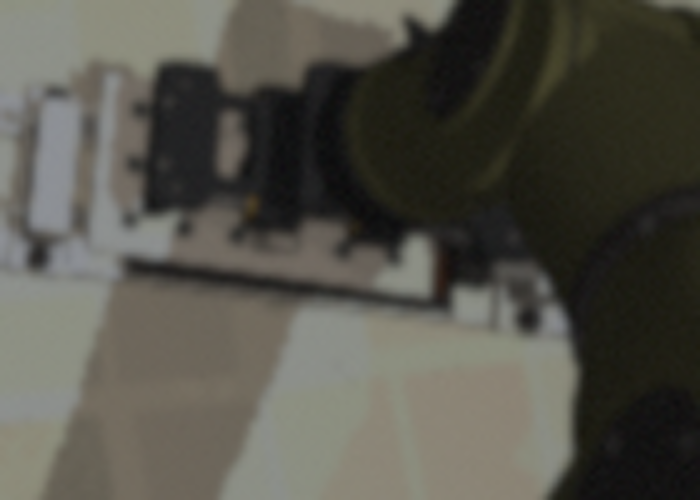

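Emit:
move_arm(turn=[[0, 0, 0], [0, 0, 0], [0, 0, 0]], dp=[[0, 0.05, 0.27], [0, 0.043, 0.262], [0, 0, 0]], jaw=[1, 1, 1])

```text
clock: 9.67
tool_pos: [0.5345, -0.217, 0.0972]
eef_rot: [0.993, -0.082, 0.007, -0.088]
contact_force: [0.6, 1.0, -2.3]
opening: 0.151
```

```bash
python3 st.py
```

```text
clk 9.67 q7 -1.336 pos [ 0.5345 -0.217   0.0972] F [ 0.58  1.03 -2.3 ] M [-0.22   0.057 -0.015] op 0.151
x [ 0.9864 -0.1646 -0.001 ] y [-0.1623 -0.9711 -0.175 ] z [ 0.0278  0.1728 -0.9846] yang -99.49
stand TCP X -0.1 Y 21.9 Z 97.2 mm tilt 9.93 Fy 1.12 Fx 0.40 Fz -2.30
cen [-0.1 23.2 89.6]
Eright [ -0.1 -65.4  73.8]
Eleft [ -0.2 111.8 105.4]
```

Emit:
move_arm(turn=[[0, 0, 0], [0, 0, 0]], dp=[[0, 0, 0], [0, 0, 0]], jaw=[1, 1])

```text
clock: 9.83
tool_pos: [0.535, -0.2174, 0.0981]
eef_rot: [0.993, -0.082, 0.007, -0.087]
contact_force: [-0.3, 0.4, -1.9]
opening: 0.153
```

```bash
python3 st.py
```

```text
clk 9.83 q7 -1.336 pos [ 0.535  -0.2174  0.0981] F [-0.34  0.35 -1.94] M [-0.206  0.076  0.039] op 0.153
x [ 9.863e-01 -1.651e-01  4.000e-04] y [-0.1625 -0.9711 -0.1749] z [ 0.0292  0.1724 -0.9846] yang -99.5
stand TCP X 0.5 Y 21.6 Z 98.1 mm tilt 9.92 Fy 0.29 Fx -0.39 Fz -1.94
cen [ 0.5 23.  90.5]
Eright [  0.5 -65.6  74.7]
Eleft [  0.4 111.6 106.2]
```

Emit:
move_arm(turn=[[0, 0, 0], [0, 0, 0]], dp=[[0, 0, 0], [0, 0, 0]], jaw=[1, 1])

```text
clock: 10.0
tool_pos: [0.5351, -0.2174, 0.0981]
eef_rot: [0.993, -0.082, 0.008, -0.087]
contact_force: [0.5, 0.2, -0.9]
opening: 0.154
```

```bash
python3 st.py
```

```text
clk 10.0 q7 -1.336 pos [ 0.5351 -0.2174  0.0981] F [ 0.47  0.2  -0.92] M [-0.194  0.031 -0.021] op 0.154
x [ 9.863e-01 -1.651e-01  6.000e-04] y [-0.1625 -0.9711 -0.1748] z [ 0.0294  0.1723 -0.9846] yang -99.5
stand TCP X 0.5 Y 21.6 Z 98.1 mm tilt 9.92 Fy 0.27 Fx 0.43 Fz -0.92
cen [ 0.5 22.9 90.6]
Eright [  0.6 -65.7  74.8]
Eleft [  0.5 111.5 106.3]
```

Emit:
move_arm(turn=[[0, 0, 0], [0, 0, 0], [0, 0, 0], [0, 0, 0], [0, 0, 0], [0, 0, 0], [0, 0, 0]], dp=[[0, 0.02, 0.11], [0, 0.16, -0.028], [0, 0.16, -0.028], [0, 0.12, -0.021], [0, 0.12, -0.021], [0, 0, 0], [0, 0, 0]], jaw=[1, 1, 1, 1, 1, 1, 1])

```text
clock: 10.58
tool_pos: [0.5325, -0.2317, 0.095]
eef_rot: [0.993, -0.083, 0.007, -0.087]
contact_force: [-0.4, 0.1, -1.5]
opening: 0.158
```

```bash
python3 st.py
```

```text
clk 10.58 q7 -1.317 pos [ 0.5325 -0.2317  0.095 ] F [-0.39  0.13 -1.55] M [-0.188  0.071  0.061] op 0.158
x [ 9.862e-01 -1.657e-01  1.000e-04] y [-0.1631 -0.971  -0.1749] z [ 0.0291  0.1724 -0.9846] yang -99.53
stand TCP X 0.3 Y 7.0 Z 95.0 mm tilt 9.92 Fy 0.06 Fx -0.40 Fz -1.55
cen [ 0.3  8.4 87.5]
Eright [  0.3 -80.2  71.7]
Eleft [  0.3  97.  103.2]
```

Past the lip at the right height, with no contact yet. I'm creeping on to find the groove bottom.

Emit:
move_arm(turn=[[0, 0, 0], [0, 0, 0], [0, 0, 0], [0, 0, 0]], dp=[[0, 0.1, -0.018], [0, 0.06, -0.011], [0, 0, 0], [0, 0, 0]], jaw=[1, 1, 1, 1])

```text
clock: 10.92
tool_pos: [0.5319, -0.2354, 0.0951]
eef_rot: [0.993, -0.083, 0.007, -0.087]
contact_force: [0.4, -0.6, -1.6]
opening: 0.154
```

```bash
python3 st.py
```

```text
clk 10.92 q7 -1.312 pos [ 0.5319 -0.2354  0.0951] F [ 0.41 -0.6  -1.6 ] M [-0.215  0.085 -0.016] op 0.154
x [ 9.863e-01 -1.652e-01  1.000e-04] y [-0.1627 -0.9711 -0.1749] z [ 0.029   0.1725 -0.9846] yang -99.51
stand TCP X 0.4 Y 3.3 Z 95.1 mm tilt 9.92 Fy -0.52 Fx 0.50 Fz -1.60
cen [ 0.4  4.6 87.5]
Eright [  0.4 -84.   71.7]
Eleft [  0.3  93.2 103.2]
```

Emit:
move_arm(turn=[[0, 0, 0], [0, 0, 0], [0, 0, 0], [0, 0, 0]], dp=[[0, 0.06, -0.011], [0, 0.06, -0.011], [0, 0, 0], [0, 0, 0]], jaw=[1, 1, 1, 1])

```text
clock: 11.25
tool_pos: [0.5314, -0.2384, 0.0951]
eef_rot: [0.993, -0.083, 0.007, -0.087]
contact_force: [-0.2, 0.1, -2.0]
opening: 0.157
```

```bash
python3 st.py
```

```text
clk 11.25 q7 -1.308 pos [ 0.5314 -0.2384  0.0951] F [-0.25  0.14 -2.01] M [-0.198  0.065 -0.009] op 0.157
x [ 9.863e-01 -1.651e-01  1.000e-04] y [-0.1625 -0.9711 -0.1749] z [ 0.029   0.1725 -0.9846] yang -99.5
stand TCP X 0.4 Y 0.2 Z 95.1 mm tilt 9.92 Fy 0.10 Fx -0.27 Fz -2.01
cen [ 0.4  1.6 87.5]
Eright [  0.4 -87.   71.7]
Eleft [  0.3  90.2 103.2]
```

Emit:
move_arm(turn=[[0, 0, 0], [0, 0, 0], [0, 0, 0], [0, 0, 0]], dp=[[0, 0.06, -0.011], [0, 0.06, -0.011], [0, 0, 0], [0, 0, 0]], jaw=[1, 1, 1, 1])

```text
clock: 11.58
tool_pos: [0.5311, -0.2406, 0.0952]
eef_rot: [0.993, -0.082, 0.007, -0.088]
contact_force: [0.5, 2.4, -0.6]
opening: 0.151
```

```bash
python3 st.py
```

```text
clk 11.58 q7 -1.305 pos [ 0.5311 -0.2406  0.0952] F [ 0.52  2.36 -0.59] M [ 0.384 -0.11   0.   ] op 0.151
x [ 0.9864 -0.1645  0.    ] y [-0.162  -0.971  -0.1759] z [ 0.029   0.1735 -0.9844] yang -99.47
stand TCP X 0.4 Y -2.0 Z 95.2 mm tilt 9.98 Fy 2.41 Fx 0.12 Fz -0.59
cen [ 0.4 -0.6 87.6]
Eright [  0.5 -89.2  71.7]
Eleft [  0.3  87.9 103.4]
```

Emit:
move_arm(turn=[[0, 0, 0], [0, 0, 0], [0, 0, 0], [0, 0, 0], [0, 0, 0], [0, 0, 0], [0, 0, 0], [0, 0, 0]], dp=[[0, 0.06, -0.011], [0, 0.06, -0.011], [0, 0.06, -0.011], [0, 0.06, -0.011], [0, 0.06, -0.011], [0, 0.06, -0.011], [0, 0, 0], [0, 0, 0]], jaw=[1, 1, 1, 1, 1, 1, 1, 1])

```text
clock: 12.25
tool_pos: [0.5296, -0.2491, 0.0952]
eef_rot: [0.993, -0.082, 0.007, -0.088]
contact_force: [1.8, 5.4, 0.0]
opening: 0.152
```

```bash
python3 - <<'E'
from st import *
t=snap('side','side6.png');cv2.imwrite('pics/s6.png',cv2.resize(t['frame'][100:220,250:410],None,fx=5,fy=5,interpolation=cv2.INTER_CUBIC))
E
```

```text
clk 12.25 q7 -1.293 pos [ 0.5296 -0.2491  0.0952] F [1.75 5.4  0.01] M [ 1.073 -0.247 -0.082] op 0.152
x [ 9.864e-01 -1.643e-01 -2.000e-04] y [-0.1617 -0.9709 -0.1769] z [ 0.0288  0.1745 -0.9842] yang -99.46
stand TCP X 0.3 Y -10.6 Z 95.2 mm tilt 10.03 Fy 5.62 Fx 0.83 Fz 0.01
cen [ 0.3 -9.2 87.7]
Eright [  0.4 -97.8  71.7]
Eleft [  0.2  79.4 103.6]
```

View pics/s6.png

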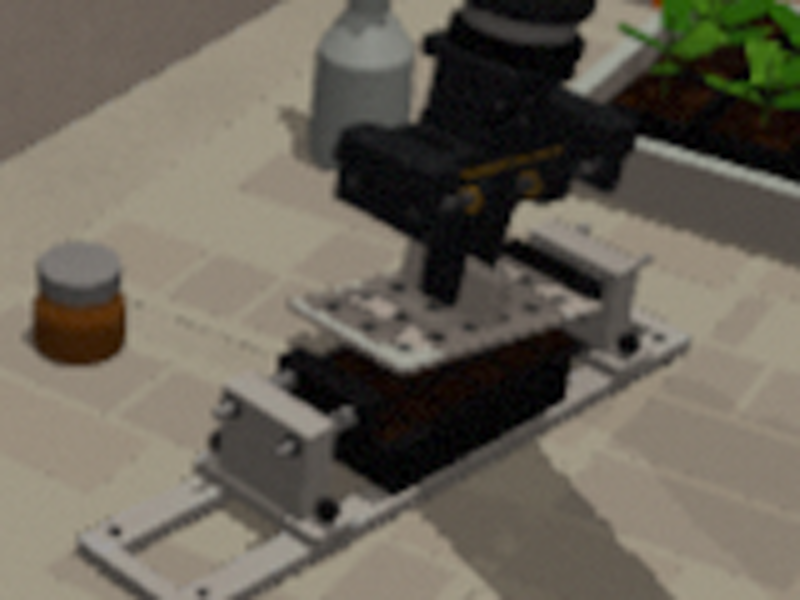

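Emit:
move_arm(turn=[[0, 0, 0], [0, 0, 0], [0, 0, 0], [0, 0, 0], [0, 0, 0], [0, 0, 0], [0, 0, 0]], dp=[[0, 0.06, -0.011], [0, 0.06, -0.011], [0, 0.06, -0.011], [0, 0.06, -0.011], [0, 0.05, -0.01], [0, 0, 0], [0, 0, 0]], jaw=[1, 1, 1, 1, 1, 1, 1])

```text
clock: 12.88
tool_pos: [0.5286, -0.2548, 0.0954]
eef_rot: [0.993, -0.082, 0.007, -0.089]
contact_force: [1.5, 8.1, 1.0]
opening: 0.156
```

```bash
python3 st.py
```

```text
clk 12.88 q7 -1.284 pos [ 0.5286 -0.2548  0.0954] F [1.49 8.14 1.03] M [ 1.618 -0.232 -0.078] op 0.156
x [ 9.866e-01 -1.632e-01 -6.000e-04] y [-0.1607 -0.9707 -0.1787] z [ 0.0286  0.1764 -0.9839] yang -99.4
stand TCP X 0.3 Y -16.4 Z 95.4 mm tilt 10.13 Fy 8.27 Fx 0.13 Fz 1.03
cen [  0.3 -15.   87.9]
Eright [   0.5 -103.6   71.8]
Eleft [1.000e-01 7.350e+01 1.039e+02]
```

Emit:
move_arm(turn=[[0, 0, 0], [0, 0, 0], [0, 0, 0], [0, 0, 0]], dp=[[0, 0.05, -0.008], [0, 0.05, -0.008], [0, 0, 0], [0, 0, 0]], jaw=[1, 1, 1, 1])

```text
clock: 13.22
tool_pos: [0.5283, -0.2569, 0.0955]
eef_rot: [0.993, -0.081, 0.007, -0.09]
contact_force: [0.9, 8.5, 0.4]
opening: 0.155
```

```bash
python3 st.py
```

```text
clk 13.22 q7 -1.281 pos [ 0.5283 -0.2569  0.0955] F [0.87 8.45 0.45] M [ 1.731 -0.258 -0.058] op 0.155
x [ 9.866e-01 -1.629e-01 -8.000e-04] y [-0.1604 -0.9706 -0.1793] z [ 0.0285  0.177  -0.9838] yang -99.38
stand TCP X 0.3 Y -18.5 Z 95.5 mm tilt 10.17 Fy 8.48 Fx -0.54 Fz 0.45
cen [  0.3 -17.1  87.9]
Eright [   0.5 -105.6   71.7]
Eleft [1.00e-01 7.15e+01 1.04e+02]
```

Emit:
move_arm(turn=[[-0.0028, 0, 0], [-0.0028, 0, 0], [-0.0028, 0, 0], [0, 0, 0], [0, 0, 0]], dp=[[0, -0.005, 0.063], [0, -0.005, 0.063], [0, -0.005, 0.063], [0, 0, 0], [0, 0, 0]], jaw=[1, 1, 1, 1, 1])

```text
clock: 13.63
tool_pos: [0.5285, -0.2552, 0.0907]
eef_rot: [0.995, -0.081, 0.005, -0.063]
contact_force: [1.3, 8.4, 0.5]
opening: 0.154
```

```bash
python3 st.py
```

```text
clk 13.63 q7 -1.322 pos [ 0.5285 -0.2552  0.0907] F [1.34 8.4  0.52] M [ 1.808 -0.212 -0.068] op 0.154
x [ 9.868e-01 -1.620e-01 -9.000e-04] y [-0.1608 -0.9788 -0.127 ] z [ 0.0197  0.1255 -0.9919] yang -99.33
stand TCP X 0.3 Y -16.8 Z 90.7 mm tilt 7.24 Fy 8.51 Fx -0.07 Fz 0.52
cen [  0.3 -15.8  83.1]
Eright [   0.6 -105.1   71.7]
Eleft [ 0.  73.5 94.5]
```

Emit:
move_arm(turn=[[-0.0028, 0, 0], [-0.0028, 0, 0], [-0.0028, 0, 0], [0, 0, 0], [0, 0, 0]], dp=[[0, 0.015, 0.063], [0, 0.005, 0.063], [0, -0.005, 0.063], [0, 0, 0], [0, 0, 0]], jaw=[1, 1, 1, 1, 1])

```text
clock: 14.05
tool_pos: [0.5286, -0.255, 0.0859]
eef_rot: [0.996, -0.081, 0.003, -0.037]
contact_force: [1.2, 8.7, 0.1]
opening: 0.151
```

```bash
python3 - <<'E'
from st import *
t=snap('side','side7.png');cv2.imwrite('pics/s7.png',cv2.resize(t['frame'][150:220,270:370],None,fx=8,fy=8,interpolation=cv2.INTER_CUBIC))
t=snap('top','top7.png');cv2.imwrite('pics/t7.png',cv2.resize(t['frame'][190:270,300:410],None,fx=7,fy=7,interpolation=cv2.INTER_CUBIC))
E
```

```text
clk 14.05 q7 -1.363 pos [ 0.5286 -0.255   0.0859] F [1.25 8.66 0.09] M [ 1.835 -0.234 -0.083] op 0.151
x [ 9.868e-01 -1.618e-01 -9.000e-04] y [-0.1615 -0.9841 -0.0745] z [ 0.0112  0.0736 -0.9972] yang -99.32
stand TCP X 0.4 Y -16.6 Z 85.9 mm tilt 4.26 Fy 8.75 Fx -0.20 Fz 0.09
cen [  0.4 -16.   78.2]
Eright [   0.7 -105.7   71.5]
Eleft [ 0.  73.7 84.9]
```

View pics/s7.png

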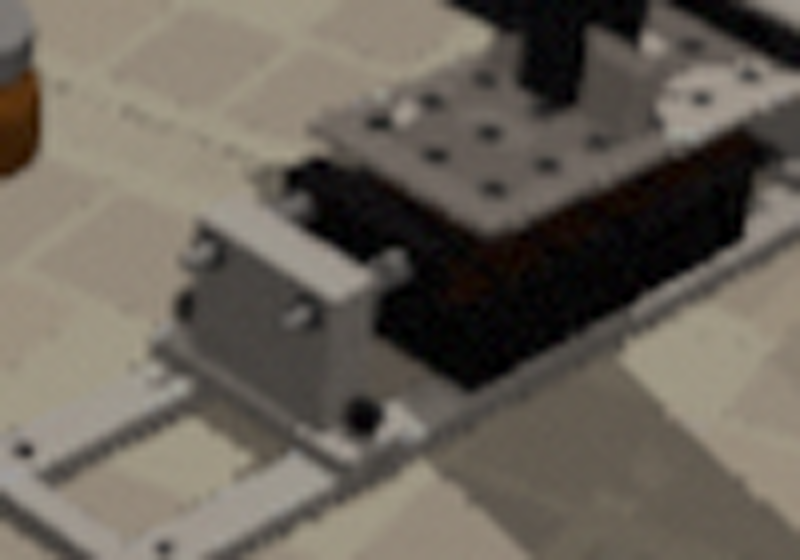

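View pics/t7.png

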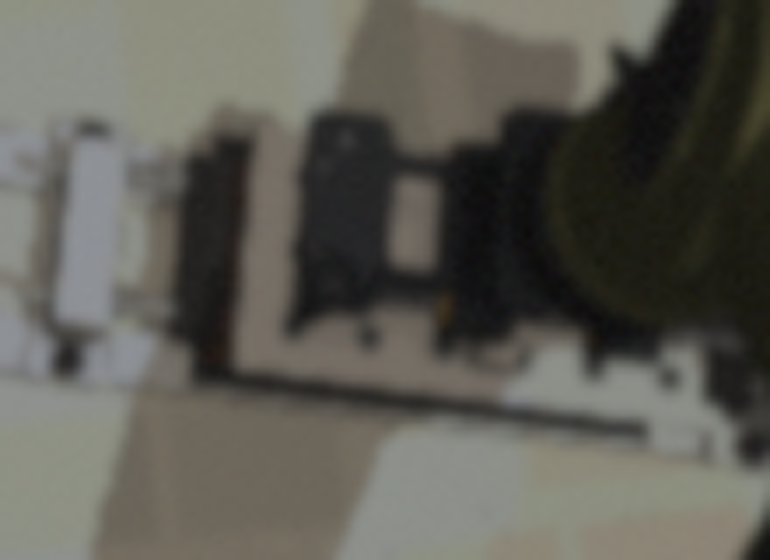

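Emit:
move_arm(turn=[[-0.0028, 0, 0], [-0.0028, 0, 0], [0, 0, 0], [0, 0, 0]], dp=[[0, 0.005, 0.06], [0, 0.005, 0.06], [0, 0, 0], [0, 0, 0]], jaw=[1, 1, 1, 1])

```text
clock: 14.48
tool_pos: [0.5286, -0.255, 0.0828]
eef_rot: [0.997, -0.081, 0.001, -0.02]
contact_force: [0.8, 8.9, 0.8]
opening: 0.154
```

```bash
python3 st.py
```

```text
clk 14.48 q7 -1.391 pos [ 0.5286 -0.255   0.0828] F [0.84 8.87 0.84] M [ 1.917 -0.178 -0.1  ] op 0.154
x [ 9.868e-01 -1.619e-01 -9.000e-04] y [-0.1618 -0.986  -0.0395] z [ 0.0055  0.0391 -0.9992] yang -99.32
stand TCP X 0.4 Y -16.6 Z 82.8 mm tilt 2.26 Fy 8.89 Fx -0.64 Fz 0.84
cen [  0.4 -16.3  75.1]
Eright [   0.7 -106.2   71.6]
Eleft [ 0.1 73.6 78.7]
```

Emit:
move_arm(turn=[[-0.0028, 0, 0], [0, 0, 0], [0, 0, 0]], dp=[[0, 0, 0.06], [0, 0, 0], [0, 0, 0]], jaw=[1, 1, 1])

```text
clock: 14.73
tool_pos: [0.5287, -0.255, 0.0812]
eef_rot: [0.997, -0.081, 0.0, -0.011]
contact_force: [1.7, 9.8, 1.6]
opening: 0.157
```

```bash
python3 st.py
```

```text
clk 14.73 q7 -1.406 pos [ 0.5287 -0.255   0.0812] F [1.72 9.77 1.57] M [ 1.942 -0.242 -0.133] op 0.157
x [ 9.868e-01 -1.620e-01 -8.000e-04] y [-0.162  -0.9865 -0.0219] z [ 0.0027  0.0218 -0.9998] yang -99.32
stand TCP X 0.4 Y -16.6 Z 81.2 mm tilt 1.25 Fy 9.92 Fx 0.08 Fz 1.57
cen [  0.4 -16.4  73.5]
Eright [   0.7 -106.4   71.6]
Eleft [ 0.1 73.5 75.5]
```

Emit:
move_arm(turn=[[-0.0017, 0, 0], [-0.0018, 0, 0], [0, 0, 0], [0, 0, 0], [0, 0, 0]], dp=[[0, 0, 0.031], [0, 0, 0.031], [0, 0, 0], [0, 0, 0], [0, 0, 0]], jaw=[1, 1, 1, 1, 1])

```text
clock: 15.15
tool_pos: [0.5286, -0.2551, 0.0795]
eef_rot: [0.997, -0.081, -0.0, -0.0]
contact_force: [0.7, 9.1, 0.6]
opening: 0.157
```

```bash
python3 - <<'E'
from st import *
t=snap('side','side8.png');cv2.imwrite('pics/s8.png',cv2.resize(t['frame'][150:220,270:370],None,fx=8,fy=8,interpolation=cv2.INTER_CUBIC))
E
```

```text
clk 15.15 q7 -1.423 pos [ 0.5286 -0.2551  0.0795] F [0.72 9.08 0.56] M [ 1.999 -0.243 -0.122] op 0.157
x [ 9.867e-01 -1.624e-01 -8.000e-04] y [-1.624e-01 -9.867e-01 -1.000e-04] z [-8.e-04  2.e-04 -1.e+00] yang -99.34
stand TCP X 0.4 Y -16.7 Z 79.5 mm tilt 0.01 Fy 9.08 Fx -0.79 Fz 0.56
cen [  0.4 -16.7  71.8]
Eright [   0.7 -106.7   71.8]
Eleft [ 0.1 73.3 71.8]
```

View pics/s8.png

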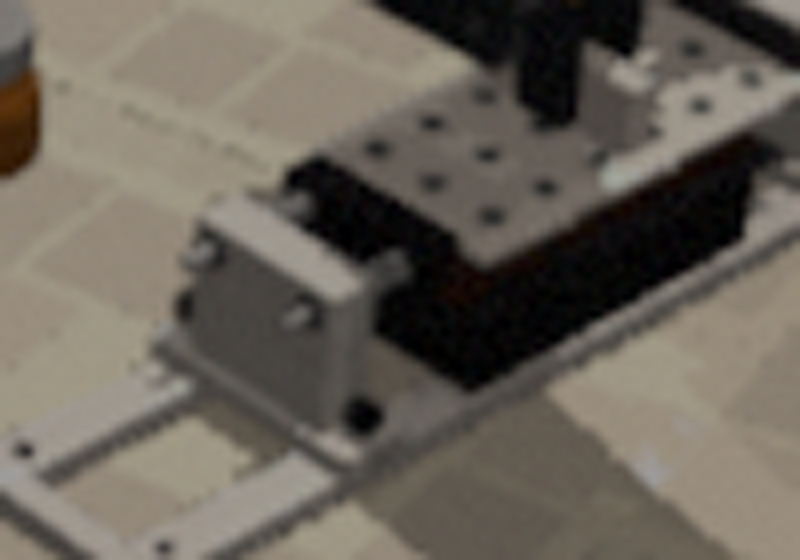

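The plate is level and its far end sits below the top of the left jaw. Now I ease off towards +y.

Emit:
move_arm(turn=[[0, 0, 0], [0, 0, 0], [0, 0, 0], [0, 0, 0], [0, 0, 0], [0, 0, 0], [0, 0, 0]], dp=[[0, -0.06, 0], [0, -0.06, 0], [0, -0.06, 0], [0, -0.06, 0], [0, -0.06, 0], [0, 0, 0], [0, 0, 0]], jaw=[1, 1, 1, 1, 1, 1, 1])

```text
clock: 15.78
tool_pos: [0.5297, -0.2491, 0.0794]
eef_rot: [0.997, -0.082, -0.0, 0.001]
contact_force: [0.3, 7.6, -1.6]
opening: 0.15
```

```bash
python3 st.py
```

```text
clk 15.78 q7 -1.433 pos [ 0.5297 -0.2491  0.0794] F [ 0.25  7.6  -1.59] M [ 1.641 -0.232 -0.079] op 0.15
x [ 9.866e-01 -1.633e-01 -4.000e-04] y [-0.1633 -0.9866  0.0015] z [-7.0e-04 -1.4e-03 -1.0e+00] yang -99.4
stand TCP X 0.4 Y -10.6 Z 79.4 mm tilt -0.08 Fy 7.53 Fx -1.01 Fz -1.59
cen [  0.4 -10.6  71.7]
Eright [   0.6 -100.6   71.9]
Eleft [ 0.2 79.4 71.6]
```

Emit:
move_arm(turn=[[0, 0, 0], [0, 0, 0], [0, 0, 0], [0, 0, 0], [0, 0, 0], [0, 0, 0]], dp=[[0, -0.05, 0], [0, -0.05, 0], [0, -0.04, 0], [0, -0.04, 0], [0, 0, 0], [0, 0, 0]], jaw=[1, 1, 1, 1, 1, 1])

```text
clock: 16.28
tool_pos: [0.5303, -0.2455, 0.0794]
eef_rot: [0.997, -0.082, -0.0, 0.001]
contact_force: [1.6, 6.6, -1.8]
opening: 0.156
```

```bash
python3 st.py
```

```text
clk 16.28 q7 -1.439 pos [ 0.5303 -0.2455  0.0794] F [ 1.58  6.62 -1.78] M [ 1.352 -0.238 -0.035] op 0.156
x [ 9.865e-01 -1.638e-01 -3.000e-04] y [-0.1638 -0.9865  0.0024] z [-7.0e-04 -2.3e-03 -1.0e+00] yang -99.43
stand TCP X 0.4 Y -6.9 Z 79.4 mm tilt -0.14 Fy 6.79 Fx 0.46 Fz -1.78
cen [ 0.4 -6.9 71.7]
Eright [  0.6 -96.9  72. ]
Eleft [ 0.3 83.1 71.5]
```

Emit:
move_arm(turn=[[0, 0, 0], [0, 0, 0], [0, 0, 0], [0, 0, 0], [0, 0, 0], [0, 0, 0]], dp=[[0, -0.04, 0], [0, -0.04, 0], [0, -0.04, 0], [0, 0, 0], [0, 0, 0], [0, 0, 0]], jaw=[1, 1, 1, 1, 1, 1])

```text
clock: 16.78
tool_pos: [0.5306, -0.2437, 0.0795]
eef_rot: [0.997, -0.083, -0.0, 0.002]
contact_force: [1.0, 4.7, -3.4]
opening: 0.154
```

```bash
python3 st.py
```

```text
clk 16.78 q7 -1.443 pos [ 0.5306 -0.2437  0.0795] F [ 1.03  4.7  -3.45] M [ 1.33  -0.288 -0.071] op 0.154
x [ 0.9864 -0.1647  0.    ] y [-0.1647 -0.9863  0.0038] z [-6.0e-04 -3.8e-03 -1.0e+00] yang -99.48
stand TCP X 0.4 Y -5.1 Z 79.5 mm tilt -0.22 Fy 4.80 Fx 0.24 Fz -3.45
cen [ 0.4 -5.1 71.8]
Eright [  0.5 -95.1  72.2]
Eleft [ 0.4 84.9 71.5]
```

Emit:
move_arm(turn=[[0, 0, 0], [0, 0, 0], [0, 0, 0], [0, 0, 0]], dp=[[0, -0.04, 0], [0, 0, 0], [0, 0, 0], [0, 0, 0]], jaw=[1, 1, 1, 1])

```text
clock: 17.12
tool_pos: [0.5307, -0.243, 0.0796]
eef_rot: [0.997, -0.083, -0.0, 0.002]
contact_force: [0.4, 5.4, -3.6]
opening: 0.153
```

```bash
python3 st.py
```

```text
clk 17.12 q7 -1.445 pos [ 0.5307 -0.243   0.0796] F [ 0.37  5.38 -3.62] M [ 1.267 -0.317 -0.03 ] op 0.153
x [ 9.863e-01 -1.649e-01  1.000e-04] y [-0.1649 -0.9863  0.0043] z [-6.0e-04 -4.3e-03 -1.0e+00] yang -99.49
stand TCP X 0.4 Y -4.4 Z 79.6 mm tilt -0.25 Fy 5.37 Fx -0.53 Fz -3.62
cen [ 0.4 -4.4 71.9]
Eright [  0.5 -94.4  72.3]
Eleft [ 0.4 85.6 71.5]
```

Emit:
move_arm(turn=[[0, 0, 0], [0, 0, 0], [0, 0, 0], [0, 0, 0]], dp=[[0, -0.04, 0], [0, -0.02, 0], [0, 0, 0], [0, 0, 0]], jaw=[1, 1, 1, 1])

```text
clock: 17.45
tool_pos: [0.5308, -0.2421, 0.0797]
eef_rot: [0.997, -0.083, -0.0, 0.003]
contact_force: [1.1, 2.1, -3.3]
opening: 0.156
```

```bash
python3 - <<'E'
from st import *
t=snap('side','side9.png');cv2.imwrite('pics/s9.png',cv2.resize(t['frame'][150:220,270:370],None,fx=8,fy=8,interpolation=cv2.INTER_CUBIC))
t=snap('top','top9.png');cv2.imwrite('pics/t9.png',cv2.resize(t['frame'][190:270,300:410],None,fx=7,fy=7,interpolation=cv2.INTER_CUBIC))
E
```

```text
clk 17.45 q7 -1.447 pos [ 0.5308 -0.2421  0.0797] F [ 1.13  2.08 -3.25] M [ 0.917 -0.256 -0.012] op 0.156
x [ 9.862e-01 -1.653e-01  2.000e-04] y [-0.1653 -0.9862  0.005 ] z [-6.e-04 -5.e-03 -1.e+00] yang -99.51
stand TCP X 0.4 Y -3.4 Z 79.7 mm tilt -0.29 Fy 2.24 Fx 0.77 Fz -3.25
cen [ 0.4 -3.5 72. ]
Eright [  0.4 -93.5  72.5]
Eleft [ 0.4 86.5 71.5]
```

View pics/s9.png

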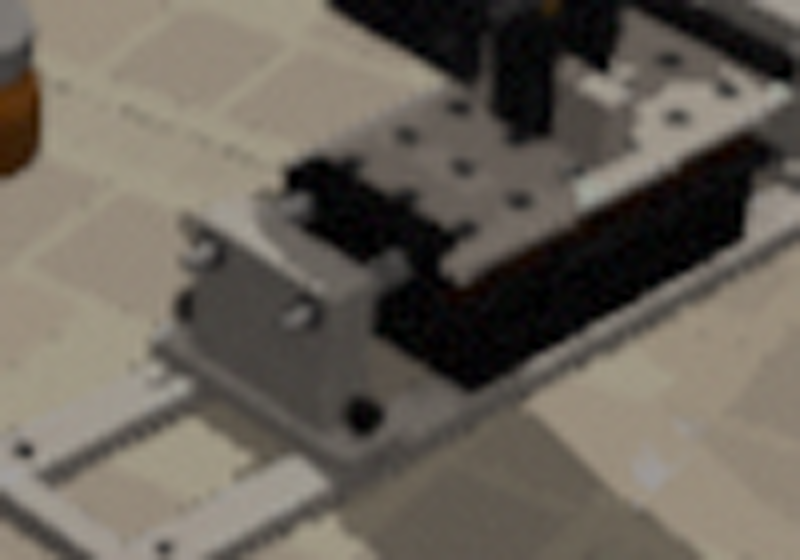

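View pics/t9.png

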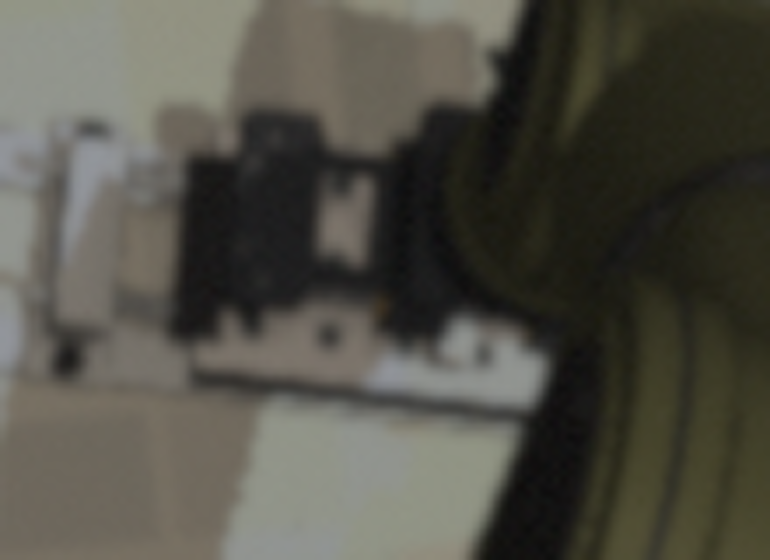

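Emit:
move_arm(turn=[[0.0008, 0, 0], [0, 0, 0], [0, 0, 0], [0, 0, 0], [0, 0, 0]], dp=[[0, -0.03, 0], [0, -0.02, 0], [0, 0, 0], [0, 0, 0], [0, 0, 0]], jaw=[1, 1, 1, 1, 1])

```text
clock: 17.97
tool_pos: [0.531, -0.241, 0.0797]
eef_rot: [0.997, -0.083, 0.0, 0.0]
contact_force: [1.3, 0.3, -2.9]
opening: 0.154
```

```bash
python3 st.py
```

```text
clk 17.97 q7 -1.444 pos [ 0.531  -0.241   0.0797] F [ 1.31  0.29 -2.9 ] M [ 0.256 -0.182 -0.013] op 0.154
x [ 9.862e-01 -1.654e-01  3.000e-04] y [-1.654e-01 -9.862e-01  1.000e-04] z [ 2.e-04 -2.e-04 -1.e+00] yang -99.52
stand TCP X 0.4 Y -2.4 Z 79.7 mm tilt -0.01 Fy 0.51 Fx 1.25 Fz -2.90
cen [ 0.4 -2.4 72. ]
Eright [  0.4 -92.4  72.1]
Eleft [ 0.4 87.6 72. ]
```

Emit:
move_arm(turn=[[0, 0, 0], [0, 0, 0], [0, 0, 0], [0, 0, 0], [0, 0, 0], [0, 0, 0], [0, 0, 0], [0, 0, 0]], dp=[[0, 0, 0], [0, 0, 0], [0, 0, 0], [0, 0, 0], [0, 0, 0], [0, 0, 0], [0, 0, 0], [0, 0, 0]], jaw=[0.6, 0.5, 0.4, 0.3, 0.2, 0.1, 0.1, 0.1], newtons=10)

```text
clock: 18.63
tool_pos: [0.531, -0.2404, 0.0797]
eef_rot: [0.997, -0.083, 0.0, -0.0]
contact_force: [0.4, -0.0, 0.7]
opening: 0.45
```

```bash
python3 - <<'E'
from st import *
t=snap('side','side10.png');cv2.imwrite('pics/s10.png',cv2.resize(t['frame'][120:220,260:400],None,fx=5.5,fy=5.5,interpolation=cv2.INTER_CUBIC))
E
```

```text
clk 18.63 q7 -1.444 pos [ 0.531  -0.2404  0.0797] F [ 0.4  -0.01  0.67] M [ 0.07  -0.049  0.013] op 0.45
x [ 0.9863 -0.1649  0.    ] y [-1.649e-01 -9.863e-01 -5.000e-04] z [ 1.e-04  5.e-04 -1.e+00] yang -99.49
stand TCP X 0.3 Y -1.8 Z 79.7 mm tilt 0.03 Fy 0.06 Fx 0.40 Fz 0.67
cen [ 0.3 -1.8 72. ]
Eright [  0.4 -91.8  71.9]
Eleft [ 0.3 88.2 72. ]
```

View pics/s10.png

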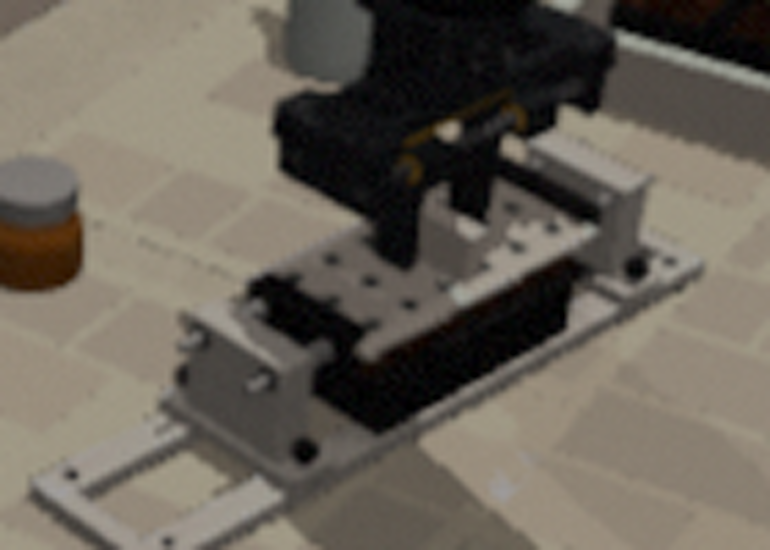

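Released: the plate sits between both jaws and both fingers are clear of the rib. I'll retreat straight up.

Emit:
move_arm(turn=[[0, 0, 0], [0, 0, 0], [0, 0, 0], [0, 0, 0], [0, 0, 0], [0, 0, 0], [0, 0, 0], [0, 0, 0], [0, 0, 0]], dp=[[0, 0, -0.3], [0, 0, -0.5], [0, 0, -0.8], [0, 0, -0.9], [0, 0, -0.9], [0, 0, -0.9], [0, 0, -0.9], [0, 0, -0.9], [0, 0, 0]], jaw=[0.1, 0.1, 0.1, 0.1, 0.1, 0.1, 0.1, 0.1, 0.1])

```text
clock: 19.43
tool_pos: [0.5335, -0.2415, 0.2371]
eef_rot: [0.997, -0.083, 0.004, 0.001]
contact_force: [0.2, -0.6, 0.4]
opening: 0.453
```

Emit:
move_arm(turn=[[0, 0, 0], [0, 0, 0], [0, 0, 0], [0, 0, 0], [0, 0, 0], [0, 0, 0], [0, 0, 0], [0, 0, 0], [0, 0, 0], [0, 0, 0]], dp=[[0, -0.9, 0], [0, -0.9, 0], [0, -0.9, 0], [0, -0.9, 0], [0, -0.9, 0], [0, -0.9, 0], [0, -0.9, 0], [0, -0.9, 0], [0, -0.9, 0], [0, -0.9, 0]], jaw=[0.1, 0.1, 0.1, 0.1, 0.1, 0.1, 0.1, 0.1, 0.1, 0.1])

```text
clock: 20.27
tool_pos: [0.5677, -0.0175, 0.232]
eef_rot: [0.997, -0.083, -0.0, -0.0]
contact_force: [-0.2, 0.5, -0.5]
opening: 0.454
```

```bash
python3 - <<'E'
from st import *
t=snap('side','side11.png');cv2.imwrite('pics/s11.png',cv2.resize(t['frame'][120:220,260:400],None,fx=5.5,fy=5.5,interpolation=cv2.INTER_CUBIC))
t=snap('top','top11.png');cv2.imwrite('pics/t11.png',cv2.convertScaleAbs(cv2.resize(t['frame'][195:270,262:442],None,fx=4.4,fy=4.4,interpolation=cv2.INTER_CUBIC),alpha=1.5))
E
```

```text
clk 20.27 q7 -1.798 pos [ 0.5677 -0.0175  0.232 ] F [-0.17  0.53 -0.45] M [ 0.029 -0.017  0.072] op 0.454
x [ 9.863e-01 -1.649e-01 -9.000e-04] y [-1.649e-01 -9.863e-01 -3.000e-04] z [-8.e-04  5.e-04 -1.e+00] yang -99.49
stand TCP X -0.3 Y 224.1 Z 232.0 mm tilt 0.02 Fy 0.50 Fx -0.25 Fz -0.45
cen [ -0.4 224.1 224.3]
Eright [ -0.3 134.2 224.2]
Eleft [ -0.4 314.1 224.3]
```

View pics/s11.png

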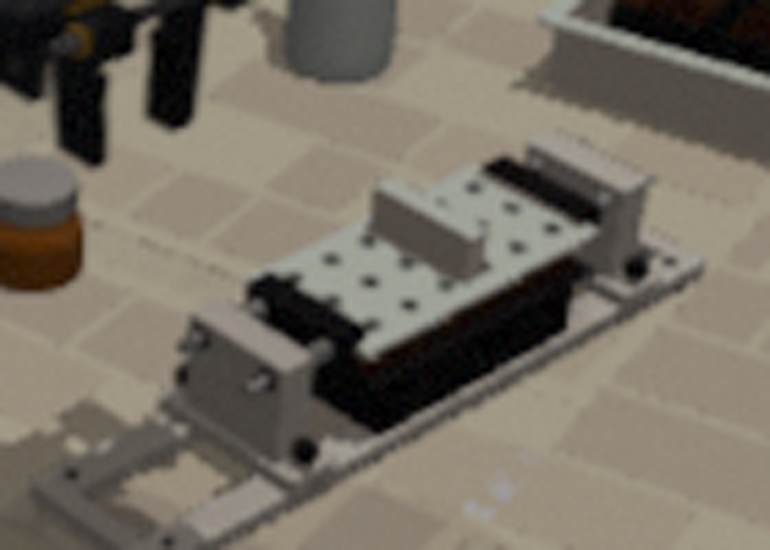

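View pics/t11.png

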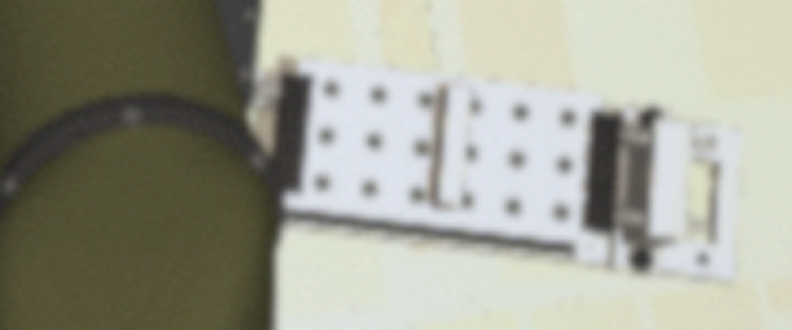

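```bash
python3 - <<'E'
from h import *
s=load('top11')
P=np.array([onz(s,262+x/4.4,195+y/4.4,.0745)[:2] for x,y in [(331,88),(567,117),(326,135),(564,165),(322,182),(561,212)]])
c=P.mean(0);e=(P[0]+P[2]+P[4]-P[1]-P[3]-P[5]);d=np.array([.1654,.9862]);n=np.array([d[1],-d[0]]);w=c-[.531,-.2386]
print('X %.1f Y %.1f mm'%(w@n*1e3,w@d*1e3),'yaw err',np.degrees(np.arctan2(e@n,e@d)))
# jaw outer faces right/left jaw width along rail line
g=cv2.cvtColor(s['frame'],cv2.COLOR_BGR2GRAY)
for nm in('top0','top11'):
  q=load(nm);g=cv2.cvtColor(q['frame'],cv2.COLOR_BGR2GRAY);ys=np.arange(-.075,-.13,-.003)
  uv=np.array([proj(q,[*(np.array([.531,-.2386])+d*y),.082]) for y in ys],np.float32)
  print(nm,list(zip((ys*1e3).round().astype(int).tolist(),cv2.remap(g,uv[None,:,0],uv[None,:,1],1)[0].tolist())))
E
```

```text
X 1.0 Y -2.0 mm yaw err 0.16240111590322334
top0 [(-75, 21), (-78, 19), (-81, 24), (-84, 28), (-87, 28), (-90, 30), (-93, 31), (-96, 42), (-99, 60), (-102, 77), (-105, 74), (-108, 56), (-111, 51), (-114, 51), (-117, 66), (-120, 97), (-123, 125), (-126, 133), (-129, 134)]
top11 [(-75, 133), (-78, 139), (-81, 113), (-84, 67), (-87, 39), (-90, 36), (-93, 36), (-96, 37), (-99, 56), (-102, 82), (-105, 82), (-108, 63), (-111, 56), (-114, 59), (-117, 74), (-120, 109), (-123, 138), (-126, 148), (-129, 150)]
```

Emit:
move_arm(turn=[[0, 0, 0], [0, 0, 0], [0, 0, 0], [0, 0, 0], [0, 0, 0], [0, 0, 0], [0, 0, 0], [0, 0, 0]], dp=[[0, -0.9, 0], [0, -0.9, 0], [0, -0.9, 0], [0, -0.9, 0], [0, -0.9, 0], [0, -0.9, 0], [0, 0, 0], [0, 0, 0]], jaw=[0.1, 0.1, 0.1, 0.1, 0.1, 0.1, 0.1, 0.1])

```text
clock: 21.03
tool_pos: [0.5901, 0.1151, 0.232]
eef_rot: [0.997, -0.082, -0.0, -0.0]
contact_force: [-0.9, -1.2, 0.0]
opening: 0.452
```

```bash
python3 - <<'E'
from h import *
snap('top','top12.png');snap('side','side12.png')
d=np.array([.1654,.9862]);n=np.array([d[1],-d[0]]);G=np.array([.531,-.2386])
def edge(nm,x,a,b):
  q=load(nm);g=cv2.GaussianBlur(q['frame'].max(2).astype(np.float32),(0,0),.5)
  ys=np.linspace(a,b,120);uv=np.array([proj(q,[*(G+d*y+n*x),.082]) for y in ys],np.float32)
  v=cv2.remap(g,uv[None,:,0],uv[None,:,1],cv2.INTER_CUBIC)[0];lo,hi=v[:30].min(),v.max();i=np.argmax(v>(lo+hi)/2);return ys[i]*1e3,lo,hi
for nm in('top0','top12'):
 for w,a,b in(('Rout',-.09,-.106),('Lout',.082,.104),('Rlip',-.09,-.074),('Llip',.085,.068)):
  print(nm,w,[tuple(np.round(edge(nm,x,a,b),1)) for x in(-.015,-.005,.005,.015)])
t=load('top12');cv2.imwrite('pics/t12.png',cv2.convertScaleAbs(cv2.resize(t['frame'][195:270,262:442],None,fx=4.4,fy=4.4,interpolation=cv2.INTER_CUBIC),alpha=1.5))
a=load('side0')['frame'];b=load('side12')['frame'];k=lambda f:cv2.resize(f[150:200,285:390],None,fx=7,fy=6,interpolation=cv2.INTER_CUBIC)
cv2.imwrite('pics/s12.png',np.vstack([k(a),k(b)]))
E
```

```text
top0 Rout [(np.float64(-97.1), np.float64(31.1), np.float64(80.3)), (np.float64(-98.1), np.float64(29.9), np.float64(83.1)), (np.float64(-98.2), np.float64(31.0), np.float64(82.7)), (np.float64(-97.3), np.float64(31.0), np.float64(76.2))]
top0 Lout [(np.float64(98.3), np.float64(33.5), np.float64(100.8)), (np.float64(97.9), np.float64(33.9), np.float64(102.3)), (np.float64(98.3), np.float64(33.6), np.float64(100.1)), (np.float64(98.6), np.float64(32.3), np.float64(79.8))]
top0 Rlip [(np.float64(-87.4), np.float64(31.1), np.float64(32.7)), (np.float64(-88.7), np.float64(29.9), np.float64(31.9)), (np.float64(-88.4), np.float64(31.4), np.float64(32.5)), (np.float64(-88.0), np.float64(31.1), np.float64(32.6))]
top0 Llip [(np.float64(78.0), np.float64(34.1), np.float64(43.3)), (np.float64(78.7), np.float64(34.3), np.float64(53.2)), (np.float64(79.0), np.float64(35.1), np.float64(48.4)), (np.float64(78.9), np.float64(33.5), np.float64(47.6))]
top12 Rout [(np.float64(-99.3), np.float64(34.6), np.float64(83.0)), (np.float64(-99.5), np.float64(34.7), np.float64(89.5)), (np.float64(-99.4), np.float64(34.6), np.float64(91.2)), (np.float64(-99.3), np.float64(35.3), np.float64(76.2))]
top12 Lout [(np.float64(82.0), np.float64(43.1), np.float64(106.7)), (np.float64(82.0), np.float64(40.4), np.float64(107.7)), (np.float64(82.0), np.float64(42.2), np.float64(104.8)), (np.float64(82.0), np.float64(39.5), np.float64(90.9))]
top12 Rlip [(np.float64(-82.7), np.float64(35.9), np.float64(155.5)), (np.float64(-82.5), np.float64(36.7), np.float64(150.4)), (np.float64(-82.3), np.float64(35.6), np.float64(145.0)), (np.float64(-82.3), np.float64(35.7), np.float64(154.6))]
top12 Llip [(np.float64(81.3), np.float64(58.1), np.float64(157.4)), (np.float64(81.6), np.float64(52.4), np.float64(147.3)), (np.float64(81.9), np.float64(56.0), np.float64(146.5)), (np.float64(81.0), np.float64(52.9), np.float64(157.3))]
```

View pics/t12.png

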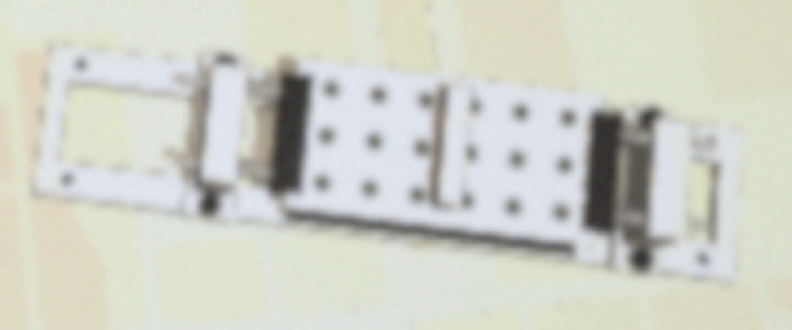

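View pics/s12.png

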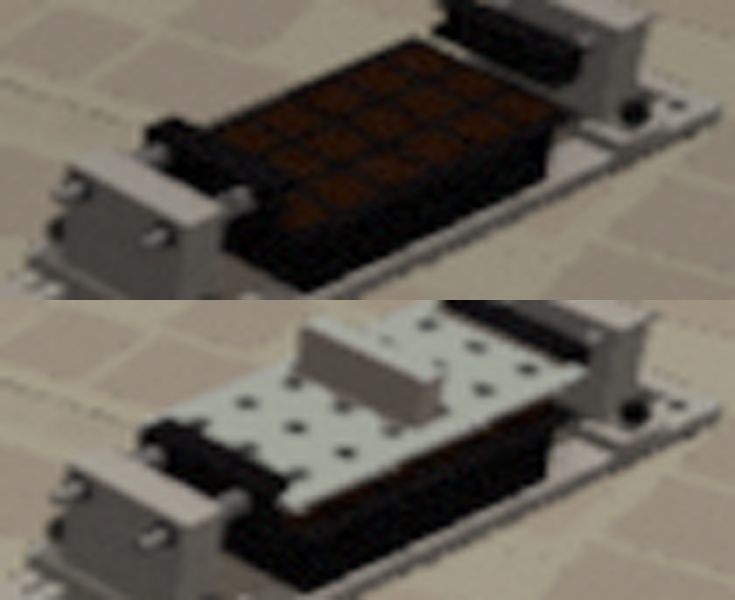

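```bash
python3 - <<'E'
from h import *
d=np.array([.1654,.9862]);n=np.array([d[1],-d[0]]);G=np.array([.531,-.2386])
ys=np.linspace(.088,.112,13)
for nm in('top0','top12'):
 q=load(nm);g=q['frame'].max(2).astype(np.float32)
 for w,ys in(('L',np.linspace(.088,.112,13)),('R',-np.linspace(.092,.108,9))):
  V=np.mean([cv2.remap(g,*[np.array([[proj(q,[*(G+d*y+n*x),.082])[k] for y in ys]],np.float32) for k in(0,1)],cv2.INTER_LINEAR)[0] for x in(-.025,-.02,-.015,-.01,-.005,0,.005,.01,.015,.02,.025)],0)
  print(nm,w,list(zip((ys*1e3).round(0).astype(int).tolist(),V.round().tolist())))
E
```

```text
top0 L [(88, 34.0), (90, 33.0), (92, 33.0), (94, 37.0), (96, 48.0), (98, 66.0), (100, 82.0), (102, 92.0), (104, 96.0), (106, 99.0), (108, 103.0), (110, 109.0), (112, 115.0)]
top0 R [(-92, 32.0), (-94, 36.0), (-96, 46.0), (-98, 59.0), (-100, 71.0), (-102, 80.0), (-104, 80.0), (-106, 74.0), (-108, 66.0)]
top12 L [(88, 40.0), (90, 38.0), (92, 38.0), (94, 38.0), (96, 41.0), (98, 51.0), (100, 70.0), (102, 89.0), (104, 102.0), (106, 108.0), (108, 112.0), (110, 117.0), (112, 122.0)]
top12 R [(-92, 35.0), (-94, 35.0), (-96, 38.0), (-98, 48.0), (-100, 65.0), (-102, 80.0), (-104, 85.0), (-106, 80.0), (-108, 73.0)]
```

```bash
python3 -c "
from plant import r
print(r.finish_job(), r.get_state()['clock'])"
```

```text
the job is handed in; nothing more can be done
the job is handed in; nothing more can be done
```

The sowing plate is loaded in the stand and let go, and I have handed the job in. No verdict was reported.

**What I did:** I gripped the rib and tilted the plate 10°. I found the right (−y) jaw by touch and pushed it out about 17 mm with roughly 9–10 N. I then levelled the plate past the left jaw, eased it back until the sideways force was near zero, opened the fingers and moved clear. The clock stood at about 21 s.

**What the last checks showed:**
- **Position:** from the top view, the plate is about 1 mm off the middle across the rails and 0.2° off in yaw. It was level at 72.0 mm by the arm's own readings just before I let go.
- **In the grooves:** the lips of the two jaws measured 164 mm apart, which fits the plate sitting fully in both grooves.
- **Bystanders:** the seed jar was not touched or approached. I did not measure where it, the seedling or the pot stack ended up.

**Where checks disagreed:**
- **Jaw travel:** comparing the outer edges of the jaws before and after, I saw only about 2.3 mm (left) and 1.9 mm (right) of outward travel. About 3.5 mm each was expected. Both readings are nearly symmetric and within the 1.5–6.5 mm limits, and I put the difference down to picture blur.
- **Stand centre:** the camera's first estimate along the rails was about 2 mm off what touch found, and I went by touch.

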